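# Close a vial shipping cradle under its pinned cover plate

### The job

Put the vial that stands on the worktop upright into the empty pocket of the grey cradle, all the way down. Then lower the cover plate gently over the cradle's two locating pins, wide hole over thick pin, until it lies flush on both shoulders - do not drop it - and finally push the sliding catch fully home over the end of the plate. Leave the two other vials in their pockets and do not disturb the beaker, jar and pen lying around.

Things in the scene. Friction and masses are not known exactly. Their poses are not given: they have to be found in the camera images.
- cradle: Grey cradle screwed to the worktop, yaw within 0.25 rad. Origin: middle of underside; y along its length to the catch. Pocket block 60 (x) x 108 (y) mm, 26 mm high; 20 mm wide pockets at y = -34, 0, 34 mm, floors 4 mm up. Shoulders at y = 54 to 88 and -54 to -88 mm, 60 mm wide, 62 mm high, a pin on each. Beyond y = 88 mm the catch's block, 36 mm wide, 60 mm high, to y = 143 mm.
- seat (a point): Point on the cradle midway between the pins, in the plane of the shoulder tops (62 mm above the cradle's origin); axes as the cradle's. The cover's origin comes here.
- thin_pin (a point): Tip of the thin locating pin, 8 mm in diameter, at x = 0, y = -66 mm of the cradle. It stands 20 mm above its shoulder; straight for 11 mm, then bullet-nosed.
- thick_pin (a point): Tip of the thick locating pin, 13 mm in diameter, at x = 0, y = +66 mm of the cradle; same height and nose.
- felt: Thin grey felt disc lying on the floor of the one empty pocket (cannot be moved; 1 mm). Origin: centre of that pocket's floor. Which pocket is empty varies.
- vial_3: Loose glass vial with white cap standing upright on the worktop, 17 mm in diameter, 56 mm tall, cap 16 mm wide on the top 12 mm; 15 g. Origin: centre of its underside, z up. Fully down in a pocket, its top is 60 mm above the worktop, 2 mm below the shoulders.
- vial_1: Clear vial with white cap, of the same size, already in a pocket of the cradle. Origin: centre of its underside.
- vial_2: Amber vial with black cap, of the same size, already in another pocket of the cradle. Origin: centre of its underside.
- cover: Aluminium plate 56 (x) x 176 (y) x 6 mm, about 0.2 kg, flat on the worktop. Origin: centre of underside; y along its length towards the wide hole; yaw within 0.4 rad of zero. In its middle a black bail handle along y: bar 66 mm long, 10 mm thick (x), from 20 to 30 mm above the plate's top, on posts 10 mm thick at y = +-28 mm, open between them.
- handle (a point): Centre of the handle bar of the cover, 31 mm above the plate's underside; a gripper from above closes along the plate's x.
- thin_hole (a point): Centre (in the underside) of the cover's narrow through hole, 10.5 mm wide, at y = -66 mm of the cover.
- thick_hole (a point): Centre (in the underside) of the cover's wide through hole, 15.5 mm wide, at y = +66 mm of the cover.
- catch (a joint): Sliding steel catch at the cradle's +y end: 0 = drawn back (starts 0 to 0.003), 0.018 m = home at its stop. Slides along the cradle's -y; friction about 1.5 N holds it where left. Its 26 mm wide tongue passes 2 mm over a flush cover and overlaps its end by 12 mm; it cannot pass over one that is not down.
- catch_tab (a point): Centre of the outer (+y) face of the catch's upright tab (26 mm wide in x, 6 mm thick; top 105 mm, foot 76 mm above the worktop; this point 95 mm). Push this face along the cradle's -y.
- beaker_1: Small beaker, 51 mm, a bystander in front of the cradle. Origin: centre of its underside.
- jar_1: Amber jar with white lid, 53 mm wide, 62 mm tall, a bystander behind the cradle. Origin: centre of its underside.
- pen_0: Blue pen with white cap, 138 mm long lying near the front edge, a bystander. Origin: under its middle.

How it is judged:
On the way, in this order (a step that is already met when the one before it is completed fails the run):
1. the loose vial stands fully down in the empty pocket (z of vial_3 in the frame of cradle below 0.0065 m and angle between vial_3's own z axis and vertical below 0.2 rad and horizontal distance between vial_3 and cradle below 0.04 m and horizontal distance between vial_3 and felt below 0.005 m), for 0.2 s.
2. the cover lies flush on both shoulders over its pins (z of cover in the frame of seat between -0.0018 and 0.0018 m and horizontal distance between thin_hole and thin_pin below 0.004 m and horizontal distance between thick_hole and thick_pin below 0.004 m and angle between cover's own z axis and vertical below 0.03 rad), for 0.2 s.
At the end, for the whole second after the job is handed in: All three vials within 2.5 mm of their pocket floors and 0.2 rad of upright, the loose one within 5 mm of the once empty pocket's middle; cover within 1.8 mm and 0.03 rad of flush, each hole within 4 mm of its own pin; catch at least 14.5 mm home; cover and vial at rest (all of step 1 and all of step 2 and z of each of vial_1, vial_2 in the frame of cradle below 0.0065 m and angle between each of vial_1, vial_2's own z axis and vertical below 0.2 rad and horizontal distance between each of vial_1, vial_2 and cradle below 0.04 m and value of joint catch above 0.0145 m and linear speed of cover below 0.02 m/s and linear speed of vial_3 below 0.05 m/s); the robot touches nothing.
It fails at once if the cover is dropped onto the pins (it comes down faster than 0.35 m/s within 15 mm of its place over the pins) (linear speed of cover above 0.35 m/s and horizontal distance between cover and seat below 0.015 m and z of cover in the frame of seat below 0.025 m).
It fails at once if the beaker, jar or pen is moved by more than 30 mm (distance of any of beaker_1, jar_1, pen_0 from where it was at the start of the episode above 0.03 m).
It also fails if it takes over 62 s, if anything falls off the work surface, if the arm or the gripper's body presses on something with over 40 N, if the wrist force passes 120 N, or if a joint passes its speed limit or range.

### The arm

A 7-joint arm with a two-finger parallel gripper is mounted at the origin on a cart in front of the work surface, level with it; the furniture and walls round the work are solid. World frame = base frame: x ahead of the robot, y to its left, z up, the work surface at z = 0. Lengths are in m, angles in rad, forces in N, time in s.
With the tool pointing down it reaches from about 0.425 to 0.875 m from the base axis. Payload 4.7 kg.
Tool frame: the origin (TCP) lies midway between the tips of the shut fingers; the grasp point (between the pads) lies 19 mm behind it; z points along the fingers, y is the line along which they close (so a half turn about z gives the same grasp; the last joint's range is limited). The gripper opens to 87 mm and grips with 3 to 60 N. Pads are 19 mm wide; open, the fingers measure 117 mm over their backs; the gripper's body (75 mm by 190 mm) begins 51 mm behind the grasp point.
Start: joints at [-1.181, 0.321, -0.07, 1.45, 0.023, 1.371, -0.057], TCP at [0.239, 0.605, 0.196] pointing down, gripper open.
Joint ranges: [-2.86, 2.86], [-0.3, 2.09], [-1.38, 1.24], [0.06, 2.45], [-1.56, 4.7], [0.09, 2.05], [-2.69, 2.69]. Speed limits (rad/s): [2.57, 2.57, 3.14, 3.14, 3.14, 3.14, 3.14].

### API

Orientations are given as a rotation vector (axis times angle).
In Python, from bench import monitor, cams, workorder gives the robot as it stands.
- The arm moves only by the tool move_arm, never from a script. Its arguments are lists of equal length, an entry for each row: "slide": the shift along the tool's x, y, z in cm, a list of three; "roll": the turn about the tool's z in rad. In form: {"slide": [[dx, dy, dz], ...], "roll": [roll, ...]}. A call has 1 to 20 rows; each row is the pose to reach, as a shift and turn from the pose commanded when the call began, along the tool's axes at that moment; what a row does not reach only later rows make up. A row lasts 1/10 s, in which the tool goes at most 50 mm and 8.59 degrees, less where a joint would pass 70% of its speed; a pose out of reach is approached as far as the arm can. A call with a gripper value outside its range is refused whole. "gripper" is the finger opening in cm, from 0 to 8.7, set as the call begins (left out, the last holds). The fingers move at their own pace and stop on an object; "squeeze" is the grip in N (left out, the last holds). Time passes only in rows, so rows that repeat a pose let the fingers close. It gives the time, the measured TCP pose, the force, the opening and the grip force at its end, in the units of the state.
- monitor.get_state(): the state, without advancing time (a new reading comes with each control period).
- cams.get_image(name): name is "side" or "top" or "wrist"; returns the picture (420x560x3 uint8, red, green, blue); there is no depth.
- cams.get_calibration(name): a dict with "mtx" (3x3 intrinsics, pixels), "dist_coeffs" ([k1, k2, p1, p2, k3] as OpenCV has them; the pictures are not rectified), "R" (3x3) and "t" (3): a world point X has camera coordinates R X + t. Camera axes: x right, y down, z forward; pixel columns grow to the right and rows downward; lengths in m; the calibration is good to about 2 mm. A picture is of the moment at which its call begins: read the wrist's pose just before it. get_calibration takes no time and is no camera call; for the wrist camera it gives the pose at the moment of the call.
- workorder.close_job(): hands the job in; it is judged then, once.
The state is a dict: "time": time; "joint_positions": joint angles; "qd": joint speeds; "joint_torque": joint torques, N m; "position": TCP position; "tool_rot": TCP orientation; "ft_force": force on the tool from outside, world axes, zero at the start; "torque": the same for the moment, N m; "grip_width": opening from 0.0 (shut) to 1.0 (fully open); "grip_force": force on a finger pad.
Only numpy, scipy, OpenCV 4.12 (cv2) and the standard library are available. Lean on these libraries where they do the work, as an engineer would, in place of code of your own. Each camera call takes 0.05 s, during which the arm holds its last target. There are 200 camera calls.

## Working session

There is one attempt and no reset: what is moved stays moved. The work goes in short steps, Python scripts to look and compute and a tool call to move; the robot and the scene stay as the last step left them, time stands still between calls to the robot, and variables do not carry over. Pictures are saved under pics/ and viewed, at most 10 in all, crops included, and the job is handed in when it is done.

Besides the shell and the picture viewer there is one more tool, called after "Call:" as name(argument=value, ...) on one line, values as JSON. move_arm: Moves the arm, as the interface text tells. Its arguments: {"type":"object","properties":{"slide":{"type":"array","items":{"type":"array","items":{"type":"number"}}},"roll":{"type":"array","items":{"type":"number"}},"gripper":{"type":"number"},"squeeze":{"type":"number"}},"required":["slide","roll"]}

```bash
mkdir -p pics; ls; cat > h.py <<'E'
from bench import monitor,cams,workorder
import numpy as np,cv2
from scipy.spatial.transform import Rotation as Ro
from scipy.optimize import least_squares
def snap(n,f):
    c=cams.get_calibration(n);im=np.asarray(cams.get_image(n));cv2.imwrite('pics/'+f+'.png',im[:,:,::-1])
    np.savez('pics/'+f+'.npz',**{k:np.array(c[k],float) for k in('mtx','dist_coeffs','R','t')})
def proj(f,X):
    c=np.load('pics/'+f+'.npz');p,_=cv2.projectPoints(np.array(X,float).reshape(-1,3),cv2.Rodrigues(c['R'])[0],c['t'],c['mtx'],c['dist_coeffs']);return p.reshape(-1,2)
def ray(f,px):
    c=np.load('pics/'+f+'.npz');u=cv2.undistortPoints(np.array([[px]],float),c['mtx'],c['dist_coeffs']).ravel()
    return -c['R'].T@c['t'],c['R'].T@np.r_[u,1]
def atz(f,px,z):
    o,d=ray(f,px);return o+d*(z-o[2])/d[2]
def tri(obs):
    A=0;b=0
    for f,px in obs:
        o,d=ray(f,px);d/=np.linalg.norm(d);P=np.eye(3)-np.outer(d,d);A=A+P;b=b+P@o
    X=np.linalg.solve(A,b);return X,[np.round(proj(f,X)[0]-px,1) for f,px in obs]
def st():
    s=monitor.get_state();print('t',s['time'],'p',np.round(s['position'],4),'f',np.round(s['ft_force'],1),'w',s['grip_width'],s['grip_force']);print('R',np.round(Ro.from_rotvec(s['tool_rot']).as_matrix(),3).tolist());return s
E
python3 - <<'E'
from h import *
st()
for n in('top','side','wrist'):
    snap(n,n+'0');c=cams.get_calibration(n);print(n,-np.array(c['R']).T@c['t'],np.round(c['R'],2).tolist())
E
```

```text
pics
t 0.0 p [0.2384 0.6041 0.1951] f [0.1 0.5 0.4] w 1.002640147460583 0.0
R [[-0.93, 0.367, -0.001], [0.367, 0.93, -0.002], [-0.0, -0.002, -1.0]]
top [ 0.36195216 -0.03856297  0.95585188] [[-0.02, -1.0, 0.01], [-0.98, 0.02, -0.18], [0.18, -0.02, -0.98]]
side [0.47086546 0.78410026 0.52147108] [[-1.0, -0.09, 0.02], [-0.07, 0.48, -0.87], [0.07, -0.87, -0.48]]
wrist [0.17796597 0.62906378 0.38427212] [[0.37, 0.93, -0.0], [0.9, -0.35, 0.24], [0.23, -0.09, -0.97]]
```

View pics/top0.png

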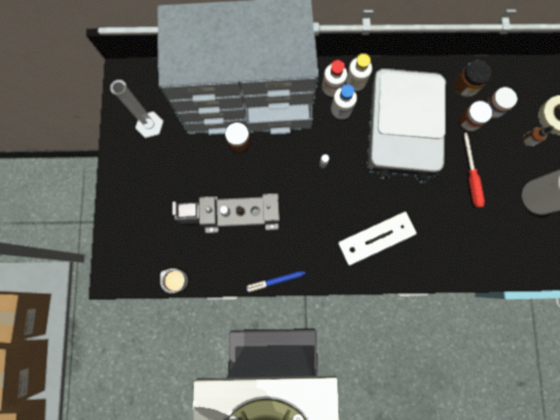

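View pics/side0.png

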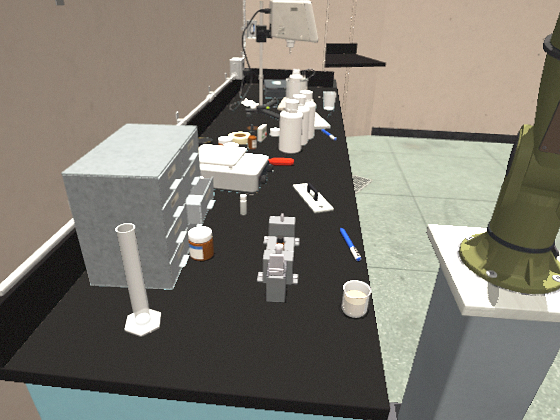

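Top view: the cradle runs from (175,210) to (278,205), with the catch on its left (+y) and the empty pocket at (255,210). The loose vial is at (324,160), the cover is centred near (378,238), the pen is at (276,281) and the beaker at (173,280). The side view agrees with this layout.

```bash
python3 - <<'E'
from h import *
for n,px,z in [('vialtop',(324.5,156),.056),('vial',(323,164),0),('thickpin',(208.5,203),.082),('thinpin',(268,202),.082),('pocket',(255,211),.026),('wide?',(350,254-3),.006),('cov c',(378,238),.0),('hole l',(351,249),.006),('hole r',(403,228),.006),('tab',(174,208),.1),('jar',(237,132),.06),('beaker',(173,280),.05),('pen',(276,281),.005)]:
    print(n,np.round(atz('top0',px,z),3))
s=st();c=np.load('pics/wrist0.npz');R=Ro.from_rotvec(s['tool_rot']).as_matrix();print(R.T@(-c['R'].T@c['t']-s['position']),np.round(R.T@c['R'].T,3).tolist(),c['mtx'])
E
```

```text
vialtop [ 0.646 -0.143  0.056]
vial [ 0.643 -0.145  0.   ]
thickpin [0.535 0.117 0.082]
thinpin [ 0.535 -0.013  0.082]
pocket [0.525 0.019 0.026]
wide? [ 0.43  -0.2    0.006]
cov c [ 0.46  -0.269  0.   ]
hole l [ 0.435 -0.203  0.006]
hole r [ 0.482 -0.328  0.006]
tab [0.521 0.187 0.1  ]
jar [0.705 0.058 0.06 ]
beaker [0.371 0.198 0.05 ]
pen [ 0.365 -0.027  0.005]
t 0.15 p [0.2384 0.6042 0.1953] f [-0.3  0.1  0.6] w 1.0020156976848251 0.0
R [[-0.93, 0.367, -0.0], [0.367, 0.93, -0.001], [-0.0, -0.001, -1.0]]
[ 0.06533437  0.00062678 -0.1887912 ] [[0.001, -0.97, -0.244], [1.0, 0.001, -0.0], [0.001, -0.244, 0.97]] [[337.94084577   0.         279.77615701]
 [  0.         337.94084577 211.49646844]
 [  0.           0.           1.        ]]
```

```bash
python3 - <<'E'
import cv2
a=cv2.imread('pics/top0.png')
o=cv2.resize(a[140:280,160:425],None,fx=3,fy=3,interpolation=cv2.INTER_CUBIC);cv2.imwrite('pics/c0.png',o)
E
```

```text
(no output)
```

View pics/c0.png

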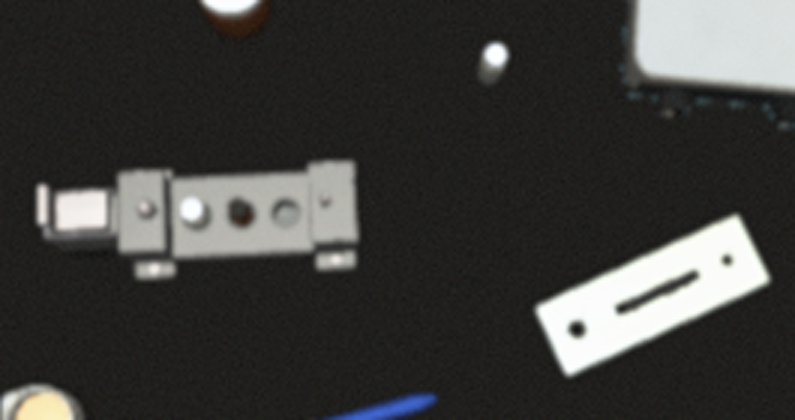

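In the crop, the thick pin is at (148,208) and the thin pin at (325,202). The empty pocket is at (285,212), next to the thin pin. The cover's wide hole is on the left at (577,329) and its narrow hole is on the right at (727,260). I'll move over the cradle for wrist views.

Call:
move_arm(slide=[[-49,-43,-3],[-49,-43,-3],[-49,-43,-3],[-49,-43,-3],[-49,-43,-3],[-49,-43,-3],[-49,-43,-3],[-49,-43,-3],[-49,-43,-3],[-49,-43,-3],[-49,-43,-3],[-49,-43,-3],[-49,-43,-3],[-49,-43,-3],[-49,-43,-3],[-49,-43,-3],[-49,-43,-3],[-49,-43,-3]], roll=[1.196,1.196,1.196,1.196,1.196,1.196,1.196,1.196,1.196,1.196,1.196,1.196,1.196,1.196,1.196,1.196,1.196,1.196], gripper=4.5)

```text
time: 1.95
position: [0.5362, 0.0265, 0.2261]
tool_rot: [-2.219, -2.223, -0.0]
ft_force: [-0.3, 0.3, -0.0]
grip_width: 0.517
grip_force: 0.0
```

```bash
python3 - <<'E'
from h import *
st();snap('wrist','w1');print(np.round(monitor.get_state()['joint_positions'],2))
E
```

```text
t 1.95 p [0.5362 0.0265 0.2261] f [-0.3  0.3 -0. ] w 0.5174867168723618 0.0
R [[-0.002, 1.0, -0.0], [1.0, 0.002, 0.0], [0.0, -0.0, -1.0]]
[-0.6   0.06  0.53  1.71 -0.03  1.38 -0.06]
```

View pics/w1.png

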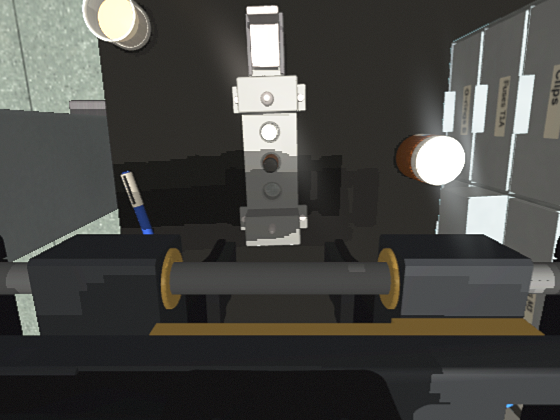

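The wrist view shows the cradle's thick pin at (267,99), thin pin at (272,229) and empty pocket at (272,190), plus the vials at (269,131) and (270,161). The gripper hides everything below row 235. I need a second view from a shifted place, then the vial and cover.

Call:
move_arm(slide=[[4,-7,-2],[4,-7,-2],[4,-7,-2],[4,-7,-2]], roll=[0,0,0,0])

```text
time: 2.4
position: [0.4667, 0.0655, 0.2467]
tool_rot: [2.22, 2.222, 0.003]
ft_force: [-0.5, -0.0, 0.6]
grip_width: 0.517
grip_force: 0.0
```

```bash
python3 - <<'E'
from h import *
st();snap('wrist','w2')
E
```

```text
t 2.4 p [0.4667 0.0655 0.2467] f [-0.5 -0.   0.6] w 0.5166870803353113 0.0
R [[-0.001, 1.0, 0.002], [1.0, 0.001, 0.001], [0.001, 0.002, -1.0]]
```

Call:
move_arm(slide=[[-36,6,-1],[-36,6,-1],[-36,6,-1],[-36,6,-1],[-36,6,-1],[-36,6,-1],[-36,6,-1],[-36,6,-1],[-36,6,-1],[-36,6,-1],[-36,6,-1]], roll=[0,0,0,0,0,0,0,0,0,0,0])

```text
time: 3.55
position: [0.5267, -0.2936, 0.2559]
tool_rot: [-2.22, -2.222, -0.001]
ft_force: [0.5, 0.6, -0.3]
grip_width: 0.516
grip_force: 0.0
```

```bash
python3 - <<'E'
from h import *
st();snap('wrist','w3')
E
```

```text
t 3.55 p [ 0.5267 -0.2936  0.2559] f [ 0.5  0.6 -0.3] w 0.5158019330299383 0.0
R [[-0.001, 1.0, -0.0], [1.0, 0.001, 0.001], [0.001, -0.0, -1.0]]
```

Call:
move_arm(slide=[[8,8,0],[8,8,0],[8,8,0],[8,8,0]], roll=[0,0,0,0])

```text
time: 4.0
position: [0.6086, -0.21, 0.2554]
tool_rot: [-2.212, -2.229, -0.001]
ft_force: [0.6, 0.4, 0.6]
grip_width: 0.519
grip_force: 0.0
```

```bash
python3 - <<'E'
from h import *
st();snap('wrist','w4')
a=[cv2.imread(f'pics/w{i}.png') for i in(2,3,4)]
# montage: upper 260 rows of w2 ; w3, w4
m=np.vstack([x[:245] for x in a]);m=cv2.resize(m[:, :],None,fx=.8,fy=.8) if 0 else m
cv2.imwrite('pics/m1.png',np.hstack([a[1][:290,:400],a[2][:290,160:]]))
cv2.imwrite('pics/m0.png',cv2.resize(a[0][0:260,150:450],None,fx=2,fy=2,interpolation=cv2.INTER_CUBIC))
E
```

```text
t 4.0 p [ 0.6086 -0.21    0.2554] f [0.6 0.4 0.6] w 0.5191041848452461 0.0
R [[-0.007, 1.0, -0.0], [1.0, 0.007, 0.001], [0.001, -0.0, -1.0]]
```

View pics/m1.png

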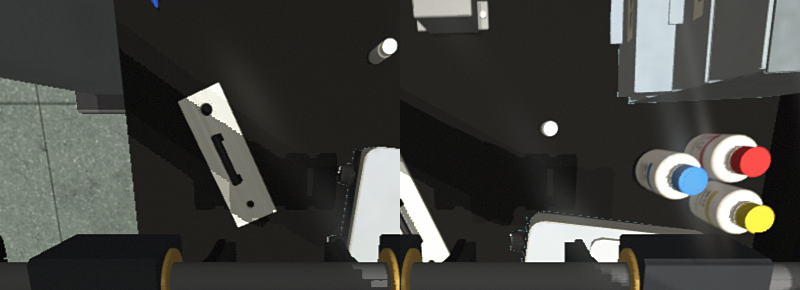

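View pics/m0.png

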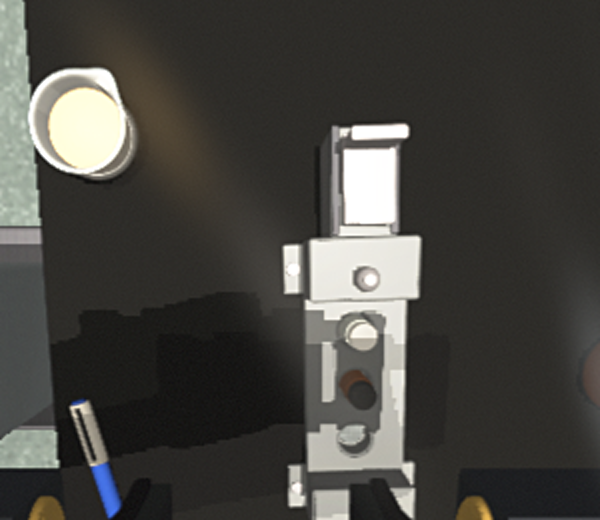

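Left half of m1 (w3): the cover's wide hole is at (207,109), its narrow hole at (250,204), and the vial cap at (389,46). Right half (w4): the vial cap is at about (309,128). m0 (w2 at 2x) has the thick pin at w2 (334,139.5), with the shoulder's corners, the pocket and the tab all clear.

```bash
cat >> h.py <<'E'
def fit(obs,x0,free):
    x0=np.array(x0,float);free=list(free)
    def P(v):
        q=x0.copy();q[free]=v;return q
    def r(v):
        q=P(v);R=Ro.from_euler('z',q[3]).as_matrix();return np.concatenate([proj(f,R@np.array(L)/1000+q[:3])[0]-px for f,px,L in obs])
    s=least_squares(r,x0[free],loss='soft_l1');return P(s.x),r(s.x).reshape(-1,2).round(1)
E
python3 - <<'E'
from h import *
T=(0,66,82);t=(0,-66,82)
ob=[('w1',(267,99),T),('w2',(334,139.5),T),('top0',(209.3,209.3-.5),T),('w1',(272,229),t),('top0',(268.3,207.3),t),
('w2',(304,119),(-30,88,62)),('w2',(359.5,118),(30,88,62)),('w2',(360.5,148),(30,54,62)),('w2',(305,149.5),(-30,54,62)),
('w1',(272,190),(0,-34,26)),('w2',(326.5,218.5),(0,-34,26))]
print(tri([ob[0][:2],ob[1][:2]]))
q,r=fit(ob,[.53,.05,0,0],range(4));print('cradle',q.round(4));print(r.tolist())
q,r=fit([o for o in ob if o[0]!='top0'],[.53,.05,0,0],range(4));print('cradle no top',q.round(4));print(r.tolist())
q,r=fit([o for o in ob if o[0]!='top0'],[.53,.05,0,0],[0,1,3]);print('cradle z0',q.round(4))
# vial cap
for f,c in(('w3',(389,46)),('w4',(309,128))):
    a=cv2.imread(f'pics/{f}.png')[c[1]-12:c[1]+13,c[0]-12:c[0]+13].min(2);ys,xs=np.nonzero(a>200);print(f,xs.mean()+c[0]-12,ys.mean()+c[1]-12,len(xs),np.ptp(xs),np.ptp(ys))
print(tri([('w3',(390,46)),('w4',(309,128))]),atz('w4',(309,128),.056),atz('w3',(390,46),.056))
# cover
H=(0,66,6);h=(0,-66,6)
ob=[('w3',(207,109),H),('w3',(250,204),h),('top0',(352.3,249.7),H),('top0',(402.3,226.7),h)]
print(tri([ob[0][:2],ob[2][:2]]),tri([ob[1][:2],ob[3][:2]]))
q,r=fit(ob[:2],[.46,-.27,0,.36],[0,1,3]);print('cover',q.round(4),r.tolist())
q,r=fit(ob,[.46,-.27,0,.36],range(4));print('cover',q.round(4),r.tolist())
a=cv2.imread('pics/w3.png')[70:240,170:285];b=cv2.resize(a,None,fx=3.4,fy=3.4,interpolation=cv2.INTER_CUBIC)
a=cv2.imread('pics/w4.png')[110:150,290:330];b2=cv2.resize(a,None,fx=9,fy=9,interpolation=cv2.INTER_CUBIC)
b2=cv2.copyMakeBorder(b2,0,b.shape[0]-b2.shape[0],0,0,0);cv2.imwrite('pics/m2.png',np.hstack([b,b2]))
E
```

```text
(array([0.52484676, 0.11896237, 0.07313359]), [array([ 0.1, -0.2]), array([-0.1,  0.2])])
cradle [ 0.5272  0.0532 -0.0101  0.0261]
[[0.8, -0.4], [0.3, -0.1], [-1.0, -0.8], [-0.2, 0.4], [-0.1, -1.8], [0.3, -0.1], [-0.4, -0.4], [-2.4, 1.1], [-0.5, 0.9], [0.0, 0.1], [-0.3, -1.2]]
cradle no top [ 0.5273  0.0534 -0.0085  0.0285]
[[0.7, -0.7], [0.5, -0.2], [-0.0, 0.7], [0.3, -0.2], [-0.2, -0.7], [-2.1, 1.0], [-0.4, 0.9], [0.1, 0.2], [-0.0, -1.0]]
cradle z0 [0.5269 0.054  0.     0.0352]
w3 389.29213483146066 45.837078651685395 178 14 14
w4 310.0566037735849 128.1069182389937 159 13 14
(array([ 0.64172819, -0.14494769,  0.06210478]), [array([-0.4, -0.5]), array([0.4, 0.5])]) [ 0.64176247 -0.14447478  0.056     ] [ 0.64405415 -0.14410828  0.056     ]
(array([ 0.43478984, -0.20631057, -0.00228   ]), [array([-0.6,  0.8]), array([-0.4, -0.3])]) (array([ 0.48720855, -0.32987611, -0.00570151]), [array([-0.1,  0.3]), array([-0.2, -0.1])])
cover [ 0.4628 -0.2663  0.      0.3997] [[-0.1, -0.2], [0.1, 0.2]]
cover [ 0.4616 -0.2669 -0.0053  0.4007] [[-0.2, 0.5], [-0.4, -0.2], [-0.3, -0.9], [-0.3, -0.5]]
```

View pics/m2.png

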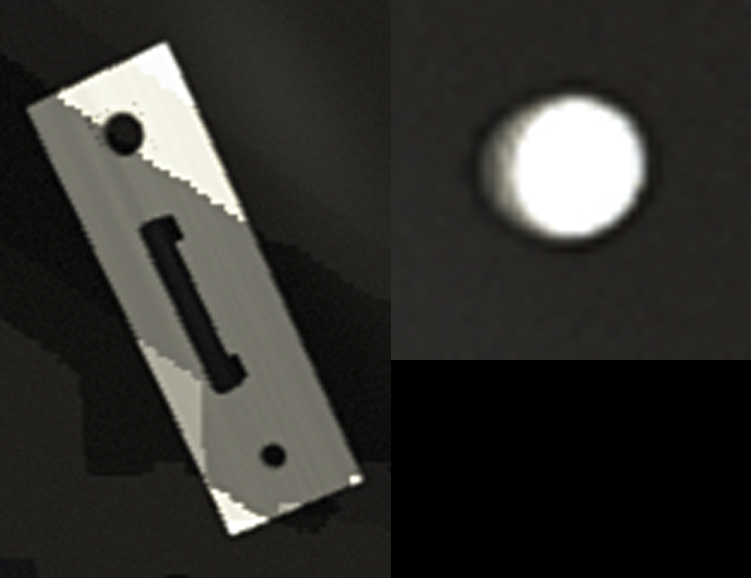

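The close crop shows the cover's holes and the off-axis handle cleanly, and the w4 cap centre is at (310,128). The triangulated heights are off by 5 to 10 mm, so the wrist calibration has a bias. I'll view the cradle at opposite yaws to solve for it.

Call:
move_arm(slide=[[26,-1,2],[26,-1,2],[26,-1,2],[26,-1,2],[26,-1,2],[26,-1,2],[26,-1,2],[26,-1,2],[26,-1,2],[26,-1,2],[26,-1,2],[26,-1,2]], roll=[-1.4,-1.4,-1.4,-1.4,-1.4,-1.4,-1.4,-1.4,-1.4,-1.4,-1.4,-1.4])

```text
time: 5.25
position: [0.5962, 0.0431, 0.2366]
tool_rot: [0.275, 3.129, 0.0]
ft_force: [-0.8, -0.1, -0.1]
grip_width: 0.515
grip_force: 0.0
```

```bash
python3 - <<'E'
from h import *
st();snap('wrist','w5')
E
```

```text
t 5.25 p [0.5962 0.0431 0.2366] f [-0.8 -0.1 -0.1] w 0.5152303696166918 0.0
R [[-0.985, 0.174, 0.001], [0.174, 0.985, -0.0], [-0.001, 0.0, -1.0]]
```

Call:
move_arm(slide=[[13.8,-2.4,0],[13.8,-2.4,0],[13.8,-2.4,0],[13.8,-2.4,0],[13.8,-2.4,0],[13.8,-2.4,0],[13.8,-2.4,0],[13.8,-2.4,0],[13.8,-2.4,0],[13.8,-2.4,0],[13.8,-2.4,0],[13.8,-2.4,0],[13.8,-2.4,0],[13.8,-2.4,0],[13.8,-2.4,0],[13.8,-2.4,0],[13.8,-2.4,0],[13.8,-2.4,0],[13.8,-2.4,0],[13.8,-2.4,0]], roll=[2.8,2.8,2.8,2.8,2.8,2.8,2.8,2.8,2.8,2.8,2.8,2.8,2.8,2.8,2.8,2.8,2.8,2.8,2.8,2.8])

```text
time: 7.3
position: [0.4564, 0.0442, 0.2362]
tool_rot: [-3.13, -0.264, -0.0]
ft_force: [0.3, -0.1, 1.2]
grip_width: 0.516
grip_force: 0.0
```

```bash
python3 - <<'E'
from h import *
st();snap('wrist','w6')
a=[]
for i in(5,6):
    x=cv2.imread(f'pics/w{i}.png');L=[(0,y,z) for y,z in((66,82),(-66,82),(-34,26))]
    P=np.array([proj(f'w{i}',np.array([-.0285*l[1],l[1],l[2]])/1000+[.527,.0535,0])[0] for l in L]);print(i,P.round(0).tolist())
    c=P.mean(0).astype(int);c[0]=np.clip(c[0],200,360);c[1]=max(c[1],75);print(c-[200,75]);a.append(cv2.resize(x[c[1]-75:c[1]+75,c[0]-200:c[0]+200],None,fx=2,fy=2,interpolation=cv2.INTER_CUBIC))
cv2.imwrite('pics/m3.png',np.vstack(a))
E
```

```text
t 7.3 p [0.4564 0.0442 0.2362] f [ 0.3 -0.1  1.2] w 0.516154880753904 0.0
R [[0.986, 0.167, 0.0], [0.167, -0.986, 0.0], [0.0, -0.0, -1.0]]
5 [[344.0, 107.0], [212.0, 135.0], [249.0, 128.0]]
[68 48]
6 [[215.0, 113.0], [349.0, 132.0], [311.0, 128.0]]
[91 49]
```

View pics/m3.png

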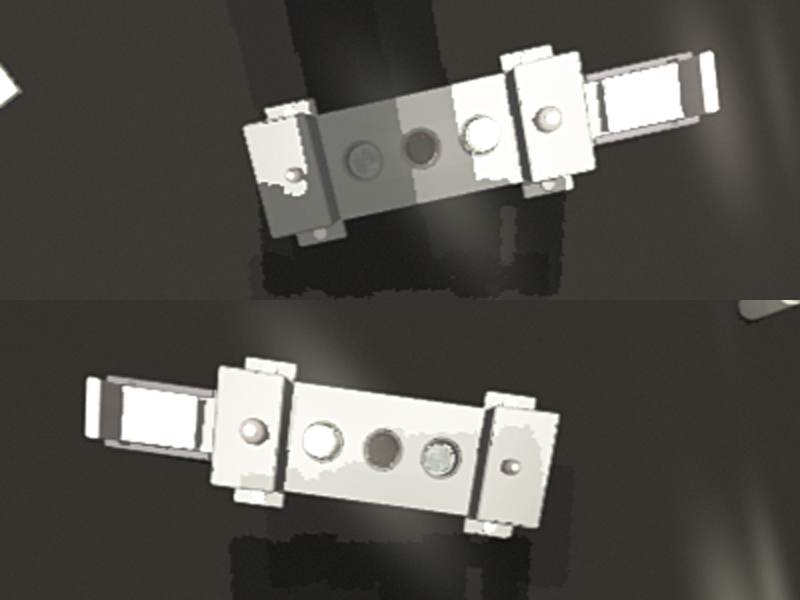

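w5 (top panel) has the thick pin at about (342.5,107), the thin pin at (215,135.5) and the pocket at (250.5,128). w6 (bottom) has the thick pin at about (218,114.5), the thin pin at (346.5,132.5) and the pocket at (311,127.5). I'll fit the pose and the camera bias together.

```bash
cat > fitall.py <<'E'
from h import *
def pj(f,X,b):
    c=np.load('pics/'+f+'.npz');d=Ro.from_rotvec(b[:3]).as_matrix()
    return cv2.projectPoints(np.array(X,float).reshape(-1,3),cv2.Rodrigues(d@c['R'])[0],d@c['t']+b[3:],c['mtx'],c['dist_coeffs'])[0].reshape(-1,2)
T=(0,66,82);t=(0,-66,82);k=(0,-34,26)
C=[('w1',(267,99),T),('w2',(334,139.5),T),('w1',(272,229),t),
('w2',(304,119),(-30,88,62)),('w2',(359.5,118),(30,88,62)),('w2',(360.5,148),(30,54,62)),('w2',(305,149.5),(-30,54,62)),
('w1',(272,190),k),('w2',(326.5,218.5),k)]
A5={T:(548,118),t:(294,175),k:(365,160),(-30,54,62):(514,70),(-30,88,62):(579,53),(30,88,62):(595,170),(30,54,62):(529,181),(-30,-88,62):(244,127),(-30,-54,62):(306,113),(30,-54,62):(333,222),(30,-88,62):(272,237)}
A6={T:(254,131),t:(511,167),k:(440,157),(30,88,62):(218,66),(30,54,62):(294,76),(-30,54,62):(281,193),(-30,88,62):(212,187),(30,-54,62):(491,105),(30,-88,62):(558,111),(-30,-88,62):(540,227),(-30,-54,62):(473,217)}
C+=[('w5',(68+(u-.5)/2,48+(v-.5)/2),L) for L,(u,v) in A5.items()]+[('w6',(91+(u-.5)/2,49+(v-.5)/2),L) for L,(u,v) in A6.items()]
V=[('w3',(389.3,45.8)),('w4',(310,128.1))]
K=[('w3',(207,109),(0,66,6)),('w3',(250,204),(0,-66,6))]
def place(q,L): return Ro.from_euler('z',q[2]).as_matrix()@np.array(L)/1000+[q[0],q[1],q[3]]
def res(p,full=0):
    b=p[:6];c=np.r_[p[6:9],p[14]];kv=np.r_[p[9:12],0];v=np.r_[p[12:14],.056]
    r=[pj(f,place(c,L),b)[0]-px for f,px,L in C]+[pj(f,place(kv,L),b)[0]-px for f,px,L in K]+[pj(f,v,b)[0]-px for f,px in V]
    return np.array(r) if full else np.r_[np.ravel(r),b[:3]/.006,b[3:]/.0025,p[14]/.001]
s=least_squares(res,np.r_[np.zeros(6),.527,.0535,.03,.463,-.266,.4,.643,-.144,0],loss='soft_l1',x_scale=.01)
p=s.x
if __name__=='__main__':
    print('bias',p[:6].round(4),'cradle',p[6:9].round(4),p[14].round(4),'cover',p[9:12].round(4),'vial',p[12:14].round(4));print(res(p,1).round(1).tolist())
    J=s.jac;print('sd',np.sqrt(np.diag(np.linalg.inv(J.T@J))).round(4))
E
python3 fitall.py
```

```text
bias [ 0.0018  0.0016 -0.0013 -0.0002 -0.0005  0.0051] cradle [0.5268 0.0536 0.0334] -0.0009 cover [ 0.4616 -0.2667  0.3982] vial [ 0.6438 -0.1437]
[[-0.1, -1.0], [0.4, -0.3], [0.2, 1.3], [-0.1, -0.3], [-0.2, -1.2], [-2.0, 0.7], [-0.7, 1.0], [0.2, 0.4], [0.4, -0.7], [1.3, 0.4], [-0.9, 0.3], [-0.6, 0.6], [-1.5, -1.9], [-1.2, -0.8], [-0.5, -0.3], [0.9, 1.0], [0.2, -0.5], [0.6, -0.5], [0.9, 1.6], [1.1, 0.6], [-1.0, -0.3], [1.3, -0.1], [0.4, 0.4], [1.7, -0.2], [-3.3, -0.5], [-2.5, -0.3], [0.4, -1.6], [1.5, -0.3], [0.1, 1.3], [-1.8, 0.5], [0.8, 1.3], [0.1, 0.3], [-0.1, -0.4], [-0.7, 0.7], [0.8, -0.8]]
sd [0.0045 0.0043 0.0045 0.0016 0.0016 0.0019 0.0003 0.0003 0.0052 0.0011
 0.0011 0.0152 0.0012 0.0011 0.0015]
```

The fit is sound: height residual is about 1 mm, pixel residuals are mostly within 2, and the cradle is known to under 0.5 mm. Next I'll move above the vial.

Call:
move_arm(slide=[[15.34,21.66,8],[15.34,21.66,12.6],[15.34,21.66,12.6],[15.34,21.66,12.6],[15.34,21.66,12.6],[15.34,21.66,12.6],[15.34,21.66,12.6],[15.34,21.66,12.6],[15.34,21.66,12.6],[15.34,21.66,12.6],[15.34,21.66,12.6],[15.34,21.66,12.6],[15.34,21.66,12.6],[15.34,21.66,12.6]], roll=[-1.436,-1.436,-1.436,-1.436,-1.436,-1.436,-1.436,-1.436,-1.436,-1.436,-1.436,-1.436,-1.436,-1.436], gripper=5)

```text
time: 8.75
position: [0.6443, -0.1428, 0.1102]
tool_rot: [2.183, 2.259, 0.0]
ft_force: [-0.2, 0.1, 0.7]
grip_width: 0.575
grip_force: 0.0
```

```bash
python3 - <<'E'
from h import *
s=st();R=Ro.from_rotvec(s['tool_rot']).as_matrix();print(R.T@(np.array([.6438,-.1437,.029])-s['position'])*100)
E
```

```text
t 8.75 p [ 0.6443 -0.1428  0.1102] f [-0.2  0.1  0.7] w 0.5750733006825839 0.0
R [[-0.034, 0.999, 0.0], [0.999, 0.034, -0.0], [-0.0, 0.0, -1.0]]
[-0.08964492 -0.05824752  8.12381294]
```

Call:
move_arm(slide=[[-0.1,-0.05,3],[-0.1,-0.05,6],[-0.1,-0.05,8.1],[-0.1,-0.05,8.1],[-0.1,-0.05,8.1]], roll=[0,0,0,0,0])

```text
time: 9.25
position: [0.6441, -0.1438, 0.0295]
tool_rot: [2.182, 2.26, -0.0]
ft_force: [-0.5, -0.4, 0.4]
grip_width: 0.576
grip_force: 0.0
```

Call:
move_arm(slide=[[0,0,0],[0,0,0],[0,0,0],[0,0,0],[0,0,0],[0,0,0]], roll=[0,0,0,0,0,0], gripper=1, squeeze=10)

```text
time: 9.85
position: [0.6442, -0.1439, 0.0296]
tool_rot: [2.182, 2.26, 0.001]
ft_force: [1.2, -0.1, 4.2]
grip_width: 0.147
grip_force: 4.6
```

Call:
move_arm(slide=[[0,0,-2],[0,0,-6],[0,0,-9],[0,0,-9],[0,0,-9]], roll=[0,0,0,0,0])

```text
time: 10.35
position: [0.6443, -0.144, 0.1199]
tool_rot: [2.181, 2.259, 0.002]
ft_force: [-0.1, -0.1, -0.2]
grip_width: 0.116
grip_force: 0.0
```

```bash
python3 - <<'E'
from h import *
s=st();R=Ro.from_rotvec(s['tool_rot']).as_matrix()
from fitall import place
k=place([.5268,.0536,.0334,0],(0,-34,0));print(k);k[2]=.13;print(R.T@(k-s['position'])*100)
E
```

```text
t 10.35 p [ 0.6443 -0.144   0.1199] f [-0.1 -0.1 -0.2] w 0.11581535446479595 0.0
R [[-0.035, 0.999, 0.002], [0.999, 0.035, 0.0], [-0.0, 0.002, -1.0]]
[0.52793539 0.01961896 0.        ]
[ 16.75571807 -11.05651402  -1.02610608]
```

The grip closed to 10 mm with no force, so the vial wasn't held. I'll back off and look.

Call:
move_arm(slide=[[-4,-5,-6],[-8,-9,-10],[-12,-9,-10],[-12,-9,-10],[-12,-9,-10]], roll=[0,0,0,0,0], gripper=5)

```text
time: 10.85
position: [0.555, -0.2742, 0.2207]
tool_rot: [2.191, 2.247, -0.004]
ft_force: [-0.5, 0.1, -0.6]
grip_width: 0.486
grip_force: 0.0
```

```bash
python3 - <<'E'
from h import *
st()
for n,f in(('top','t7'),('side','s7'),('wrist','w7')): snap(n,f)
a=cv2.resize(cv2.imread('pics/t7.png')[120:220,270:400],None,fx=3,fy=3);b=cv2.resize(cv2.imread('pics/s7.png')[170:270,200:330],None,fx=3,fy=3);c=cv2.imread('pics/w7.png')[0:290,100:500];c=cv2.copyMakeBorder(c,0,0,0,380,0)
cv2.imwrite('pics/m4.png',np.vstack([np.hstack([a,b]),c]))
E
```

```text
t 10.85 p [ 0.555  -0.2742  0.2207] f [-0.5  0.1 -0.6] w 0.48647226913188363 0.0
R [[-0.025, 1.0, 0.001], [1.0, 0.025, -0.004], [-0.004, 0.001, -1.0]]
```

View pics/m4.png

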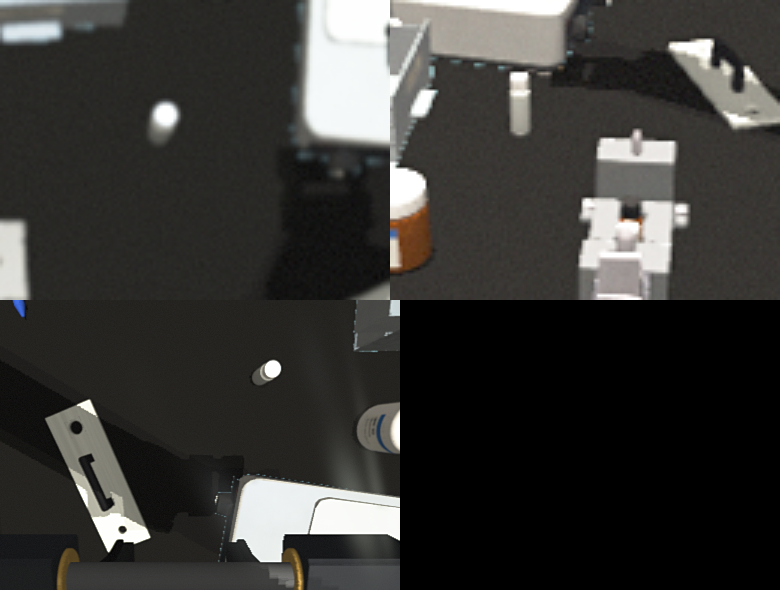

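The vial still stands upright in about the same place: w7 cap at (372,69), top view cap at (325,158). I'll re-measure it from all the views.

```bash
python3 - <<'E'
from h import *
from fitall import pj,p
def cap(f,c,r=12,th=235):
    a=cv2.imread(f'pics/{f}.png')[c[1]-r:c[1]+r+1,c[0]-r:c[0]+r+1].min(2);ys,xs=np.nonzero(a>th*1.);return (xs.mean()+c[0]-r,ys.mean()+c[1]-r),len(xs)
for th in(200,235,250):
    print(th,[cap(f,c,th=th) for f,c in(('w3',(389,46)),('w4',(310,128)),('w7',(372,69)))],cap('t7',(325,158),6,th),cap('top0',(325,158),6,th),cap('s7',(243,197),6,th))
b=p[:6]
o=[('w3',cap('w3',(389,46))[0]),('w4',cap('w4',(310,128))[0]),('w7',cap('w7',(372,69))[0])]
for S in(o[:2],o[2:],o):
    q=least_squares(lambda x:np.ravel([pj(f,[x[0],x[1],.056],b)[0]-c for f,c in S]),[.64,-.14]);print(q.x,q.fun.round(1))
q=least_squares(lambda x:np.ravel([pj(f,x,b)[0]-c for f,c in o]),[.64,-.14,.05]);print(q.x,q.fun.round(1))
q=least_squares(lambda x:np.ravel([pj(f,x,b*0)[0]-c for f,c in o]),[.64,-.14,.05]);print(q.x,q.fun.round(1))
print(atz('t7',cap('t7',(325,158),6,200)[0],.056),atz('s7',(243.2,195),.056))
# side-view check using the foot
print(tri([('t7',(325,158)),('s7',(243.2,195))]))
# refine pose checks: cover, pocket in top view w/ cradle fit
print(proj('t7',[[.5268-.0334*.066,.0536+.066,.082],[.5268+.0334*.066,.0536-.066,.082],[.6438,-.1437,.056]]),proj('s7',[[.5268-.0334*.066,.0536+.066,.082],[.6438,-.1437,.056],[.6438,-.1437,0]]))
E
```

```text
200 [((np.float64(389.29213483146066), np.float64(45.837078651685395)), 178), ((np.float64(310.0566037735849), np.float64(128.1069182389937)), 159), ((np.float64(372.25471698113205), np.float64(68.52358490566037)), 212)] ((np.float64(324.72093023255815), np.float64(157.93023255813952)), 43) ((np.float64(324.7352941176471), np.float64(158.0)), 34) ((np.float64(242.8235294117647), np.float64(197.1764705882353)), 34)
235 [((np.float64(389.188679245283), np.float64(45.75471698113208)), 159), ((np.float64(309.9527027027027), np.float64(128.22297297297297)), 148), ((np.float64(372.1060606060606), np.float64(68.45959595959596)), 198)] ((np.float64(324.6666666666667), np.float64(157.77777777777777)), 36) ((np.float64(324.90909090909093), np.float64(157.9090909090909)), 22) ((np.float64(242.6086956521739), np.float64(196.69565217391303)), 23)
250 [((np.float64(389.15584415584414), np.float64(45.746753246753244)), 154), ((np.float64(310.0), np.float64(128.14583333333334)), 144), ((np.float64(372.1589743589744), np.float64(68.45641025641025)), 195)] ((np.float64(324.74074074074076), np.float64(157.59259259259258)), 27) ((np.float64(324.8181818181818), np.float64(157.8181818181818)), 11) ((np.float64(242.6315789473684), np.float64(196.21052631578948)), 19)
[ 0.64373966 -0.14377951] [-0.7  0.8  0.7 -0.9]
[ 0.64445459 -0.14244951] [0. 0.]
[ 0.64401694 -0.14325856] [-0.4  0.2  1.  -1.4 -0.5  0.9]
[ 0.64216156 -0.14441673  0.06448734] [ 0.3 -0.4 -0.  -0.3 -0.3  0.6]
[ 0.64236906 -0.14433694  0.05969733] [ 0.3 -0.3 -0.1 -0.3 -0.2  0.6]
[ 0.64132444 -0.1432572   0.056     ] [ 0.64248613 -0.13735874  0.056     ]
(array([ 0.64307684, -0.14433391,  0.05227175]), [array([-0. , -0.3]), array([0.3, 0.1])])
[[207.30725017 207.54924214]
 [267.9368434  204.6337007 ]
 [324.8754487  156.8934669 ]] [[278.87556468 243.6388032 ]
 [243.12471037 193.90672922]
 [243.56262757 212.51403483]]
```

Call:
move_arm(slide=[[6,4.5,3],[12,8.95,7],[12.03,8.95,12],[12.03,8.95,12],[12.03,8.95,16],[12.03,8.95,19.5],[12.03,8.95,19.5],[12.03,8.95,19.5]], roll=[0,0,0,0,0,0,0,0], gripper=5)

```text
time: 11.8
position: [0.6425, -0.141, 0.022]
tool_rot: [-2.176, -2.261, 0.003]
ft_force: [1.0, 0.4, 0.3]
grip_width: 0.574
grip_force: 0.0
```

Call:
move_arm(slide=[[0,0,0],[0,0,0],[0,0,0],[0,0,0],[0,0,0]], roll=[0,0,0,0,0], gripper=1.8)

```text
time: 12.3
position: [0.6435, -0.1437, 0.0245]
tool_rot: [2.182, 2.26, 0.001]
ft_force: [0.1, -0.1, 1.6]
grip_width: 0.241
grip_force: 0.0
```

Call:
move_arm(slide=[[0,0,0],[0,0,0]], roll=[0,0], gripper=1.5)

```text
time: 12.5
position: [0.6434, -0.1436, 0.0242]
tool_rot: [2.182, 2.26, 0.0]
ft_force: [-0.3, 0.2, 0.4]
grip_width: 0.183
grip_force: 0.2
```

```bash
python3 - <<'E'
from h import *
st();snap('top','t8');snap('side','s8');snap('wrist','w8')
for i in range(3): st()
E
```

```text
t 12.5 p [ 0.6434 -0.1436  0.0242] f [-0.3  0.2  0.4] w 0.1830986307258651 0.17701438162475824
R [[-0.035, 0.999, 0.0], [0.999, 0.035, 0.0], [0.0, 0.0, -1.0]]
t 12.65 p [ 0.6434 -0.1436  0.0242] f [-0.2  0.4  0.4] w 0.17868097831437138 6.321859806776047
R [[-0.035, 0.999, 0.0], [0.999, 0.035, 0.0], [0.0, 0.0, -1.0]]
t 12.65 p [ 0.6434 -0.1436  0.0242] f [-0.2  0.4  0.4] w 0.17868097831437138 6.321859806776047
R [[-0.035, 0.999, 0.0], [0.999, 0.035, 0.0], [0.0, 0.0, -1.0]]
t 12.65 p [ 0.6434 -0.1436  0.0242] f [-0.2  0.4  0.4] w 0.17868097831437138 6.321859806776047
R [[-0.035, 0.999, 0.0], [0.999, 0.035, 0.0], [0.0, 0.0, -1.0]]
```

Call:
move_arm(slide=[[0,0,0],[0,0,0],[0,0,0]], roll=[0,0,0], gripper=1.4)

```text
time: 12.95
position: [0.6434, -0.1436, 0.0242]
tool_rot: [2.182, 2.26, 0.0]
ft_force: [-0.4, -0.2, 1.1]
grip_width: 0.171
grip_force: 10.0
```

Call:
move_arm(slide=[[0,0,-0.5],[0,0,-1],[0,0,-1.5],[0,0,-2]], roll=[0,0,0,0])

```text
time: 13.35
position: [0.6436, -0.1436, 0.0449]
tool_rot: [2.182, 2.26, 0.001]
ft_force: [0.1, 0.3, -0.3]
grip_width: 0.171
grip_force: 10.0
```

The vial is now held at 10 N and 14.9 mm. I'll carry it over the pocket.

Call:
move_arm(slide=[[0,0,-4],[0,0,-8],[4,-2.7,-8.5],[8,-5.4,-8.5],[12,-8,-8.5],[15,-10,-8.5],[16.71,-10.99,-8.5],[16.71,-10.99,-8.5],[16.71,-10.99,-8.5],[16.71,-10.99,-8.5]], roll=[0,0,0,0,0,0,0,0,0,0])

```text
time: 14.35
position: [0.5284, 0.018, 0.1295]
tool_rot: [2.184, 2.257, 0.0]
ft_force: [0.2, -0.7, -0.4]
grip_width: 0.173
grip_force: 10.0
```

```bash
python3 - <<'E'
from h import *
s=st();snap('top','t9');snap('side','s9');snap('wrist','w9')
R=Ro.from_rotvec(s['tool_rot']).as_matrix();print(R.T@(np.array([.5279,.0196,.05])-s['position'])*100)
a=cv2.resize(cv2.imread('pics/t9.png')[150:250,190:320],None,fx=3,fy=3);b=cv2.resize(cv2.imread('pics/s9.png')[150:300,200:330],None,fx=3,fy=3);a=cv2.copyMakeBorder(a,0,150,0,0,0);cv2.imwrite('pics/m5.png',np.hstack([a,b]))
E
```

```text
t 14.35 p [0.5284 0.018  0.1295] f [ 0.2 -0.7 -0.4] w 0.17269679862689585 9.996335506439209
R [[-0.033, 0.999, 0.001], [0.999, 0.033, -0.001], [-0.001, 0.001, -1.0]]
[ 0.16637223 -0.05345258  7.95229629]
```

View pics/m5.png

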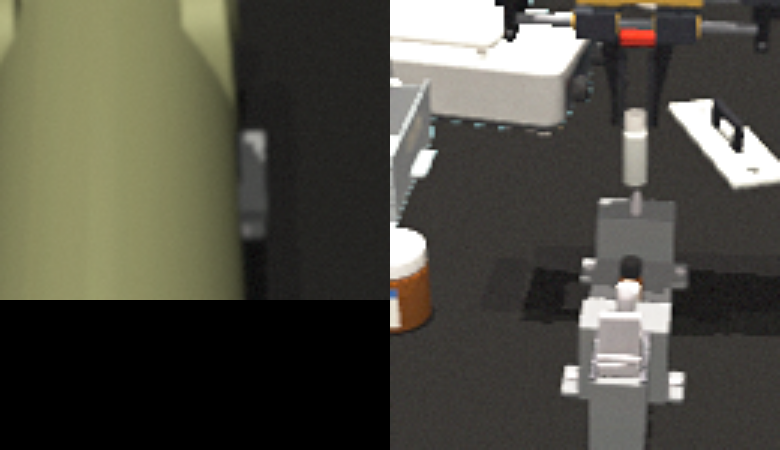

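The side view shows the vial held upright by its cap above the pocket, with its bottom at about (282,212) and its top at (282,186). The picture budget is spent, so from here I'll check with numbers.

```bash
python3 - <<'E'
from h import *
print(proj('s9',[[.5284,.018,.1053],[.5284,.018,.1613],[.5284-.0085,.018,.12],[.5284+.0085,.018,.12],[.5268+.0022,.0536-.066,.082]]).round(1))
a=cv2.imread('pics/s9.png')[:,:,1].astype(int)
for r in(196,202,207): print(r,a[r,268:297].tolist())
print([int(a[r,281]) for r in range(180,222)])
s=st()
E
```

```text
[[281.8 209.3]
 [282.5 186.2]
 [285.8 203.6]
 [278.1 203.1]
 [282.4 212. ]]
196 [50, 57, 53, 56, 58, 55, 58, 53, 50, 83, 154, 198, 204, 204, 202, 207, 191, 124, 60, 49, 54, 61, 54, 54, 60, 55, 54, 55, 57]
202 [55, 54, 51, 56, 59, 60, 56, 54, 57, 87, 147, 176, 179, 182, 178, 176, 174, 120, 60, 49, 60, 59, 54, 53, 56, 58, 58, 57, 61]
207 [57, 56, 56, 59, 51, 59, 57, 56, 47, 81, 142, 164, 169, 172, 169, 171, 163, 115, 55, 56, 51, 61, 55, 54, 58, 60, 54, 57, 55]
[56, 57, 58, 57, 53, 47, 184, 189, 187, 223, 216, 217, 211, 210, 247, 255, 204, 183, 185, 185, 185, 182, 182, 178, 179, 173, 176, 172, 169, 165, 168, 176, 72, 72, 122, 137, 139, 144, 147, 148, 147, 130]
t 14.5 p [0.5282 0.0182 0.1291] f [ 0.3 -0.3 -0.4] w 0.1698502910180081 9.996495097875595
R [[-0.033, 0.999, 0.0], [0.999, 0.033, -0.0], [-0.0, 0.0, -1.0]]
```

Call:
move_arm(slide=[[0.14,-0.04,2],[0.14,-0.04,4.5],[0.14,-0.04,6.5],[0.14,-0.04,7.2],[0.14,-0.04,7.2],[0.14,-0.04,7.2]], roll=[0,0,0,0,0,0])

```text
time: 15.1
position: [0.5281, 0.0207, 0.058]
tool_rot: [2.182, 2.259, 0.001]
ft_force: [-1.2, 0.1, 0.5]
grip_width: 0.17
grip_force: 10.0
```

```bash
python3 - <<'E'
from h import *
s=st()
R=Ro.from_rotvec(s['tool_rot']).as_matrix();print(R.T@(np.array([.5279,.0196,.05])-s['position'])*100)
E
```

```text
t 15.1 p [0.5281 0.0207 0.058 ] f [-1.2  0.1  0.5] w 0.170146544570829 9.996561706066132
R [[-0.034, 0.999, 0.001], [0.999, 0.034, 0.0], [0.0, 0.001, -1.0]]
[-0.10529754 -0.021715    0.79725167]
```

Call:
move_arm(slide=[[-0.12,-0.02,0.4],[-0.12,-0.02,0.8],[-0.12,-0.02,1.1],[-0.12,-0.02,1.4],[-0.12,-0.02,1.4],[-0.12,-0.02,1.4]], roll=[0,0,0,0,0,0])

```text
time: 15.7
position: [0.527, 0.0198, 0.0431]
tool_rot: [-2.182, -2.26, -0.0]
ft_force: [0.4, 0.8, -0.2]
grip_width: 0.173
grip_force: 10.0
```

The vial has entered the pocket with no force. I'll continue to the floor.

Call:
move_arm(slide=[[0,0,0.4],[0,0,0.8],[0,0,1.1],[0,0,1.3],[0,0,1.42],[0,0,1.42],[0,0,1.42]], roll=[0,0,0,0,0,0,0])

```text
time: 16.4
position: [0.5272, 0.0197, 0.029]
tool_rot: [2.182, 2.26, 0.0]
ft_force: [0.3, -0.2, 0.2]
grip_width: 0.175
grip_force: 10.0
```

Call:
move_arm(slide=[[0,0,0.1],[0,0,0.12],[0,0,0.12]], roll=[0,0,0])

```text
time: 16.7
position: [0.5274, 0.0198, 0.0281]
tool_rot: [2.182, 2.26, 0.001]
ft_force: [-0.1, -1.0, 2.2]
grip_width: 0.171
grip_force: 10.0
```

Call:
move_arm(slide=[[0,0,0],[0,0,0],[0,0,0],[0,0,0]], roll=[0,0,0,0], gripper=3)

```text
time: 17.1
position: [0.527, 0.0197, 0.0276]
tool_rot: [-2.182, -2.26, 0.0]
ft_force: [-0.1, 0.4, 0.1]
grip_width: 0.337
grip_force: 0.0
```

Call:
move_arm(slide=[[0,0,-2],[0,0,-6],[0,0,-10],[0,0,-14],[0,0,-17],[-3,0,-19],[-6,0,-19],[-6,0,-19],[-6,0,-19]], roll=[0,0,0,0,0,0,0,0,0], gripper=4)

```text
time: 18.0
position: [0.529, -0.0406, 0.2177]
tool_rot: [-2.184, -2.258, -0.001]
ft_force: [0.7, -0.1, -0.4]
grip_width: 0.46
grip_force: 0.0
```

```bash
python3 - <<'E'
from h import *
from fitall import pj,p,place
s=st();snap('wrist','w10')
q=[.5268,.0536,.0334,0]
g=cv2.imread('pics/w10.png');
for n,L in(('v1',(0,34,60)),('v2',(0,0,60)),('v3',(0,-34,60)),('v3 low',(0,-34,82)),('T',(0,66,82)),('t',(0,-66,82))):print(n,pj('w10',place(q,L),p[:6])[0].round(1))
for L in((0,34,60),(0,-34,60)):
    c=pj('w10',place(q,L),p[:6])[0].round().astype(int);a=g[c[1]-14:c[1]+15,c[0]-14:c[0]+15].min(2);ys,xs=np.nonzero(a>235);print(len(xs),xs.mean()-14+c[0],ys.mean()-14+c[1],np.ptp(xs),np.ptp(ys));print('\n'.join(''.join('#' if v>235 else '+' if v>190 else '-' if v>110 else '.' for v in r) for r in a))
E
```

```text
t 18.0 p [ 0.529  -0.0406  0.2177] f [ 0.7 -0.1 -0.4] w 0.4599624589655862 0.0
R [[-0.033, 0.999, -0.0], [0.999, 0.033, 0.001], [0.001, -0.0, -1.0]]
v1 [279.9  60.7]
v2 [279.9  97.8]
v3 [279.9 133.1]
v3 low [280.  133.5]
T [279.9  16.6]
t [280.  167.2]
252 279.1984126984127 59.416666666666664 25 28
##+++++++++++++++++++++++++++
+++++++++++++++++++++++++++++
+++++++++++++++++++++++++++++
++++++++++++####+++++++++++++
++++++++++########+++++++++++
++++++++###########++++++++++
+++++++#############+++++++++
+++++++##############++++++++
++++++################+++++++
++++++################+++++++
++++++################+++++++
++++++################+++++++
++++--################--+++++
++++--################--+#+++
+++---################--+++++
+++---################---++++
+++---+##############+---++++
+#-----##############----++++
++--.---############--.--++++
++--.----##########------++++
+++-..----#######+--+-.--++++
+++--.-------++----+-----++++
+++------+--------+-----+++++
++#+---.--++----++------+++++
++#+-----.--------..----+++++
+++#----....---.....---++++++
+++#+----.........--
[... 286 characters left out ...]
--++++++++
++++++-----+####------+++++++
+++++---+#########++---++++++
++++----###########+---++++++
++++---#############----+++++
++++--+##############---+++++
+++---###############---+++++
+++---###############+--+++++
+++---###############+---++++
+++---################---++++
+++---###############+.-+++++
+++---###############---+++++
++++--###############---+++++
++++---#############+--++++++
+++++--+###########+---++++++
+++++---+##########---+++++++
++++++----+######-----+++++++
++++++++------------+++++++++
+++++++++----------++++++++++
++++++++++++----+++++++++++++
+++++++++++++++++++++++++++++
+++++++++++++++++++++++++++++
+++++++++++++++++++++++++++++
+++++++++++++++++++++++++++++
```

The loose vial's cap sits concentric in its pocket, and the floor was felt at 2.2 N, so it's down. Next is the cover, viewed close with the tool aligned to it.

Call:
move_arm(slide=[[-27.4,-5.5,0],[-27.4,-5.5,0],[-27.4,-5.5,0],[-27.4,-5.5,0],[-27.4,-5.5,0],[-27.4,-5.5,0],[-27.4,-5.5,0],[-27.4,-5.5,0],[-27.4,-5.5,0],[-27.4,-5.5,0]], roll=[-0.365,-0.365,-0.365,-0.365,-0.365,-0.365,-0.365,-0.365,-0.365,-0.365])

```text
time: 19.05
position: [0.4849, -0.3135, 0.2174]
tool_rot: [-1.73, -2.621, -0.001]
ft_force: [-0.4, 0.3, 0.7]
grip_width: 0.457
grip_force: 0.0
```

```bash
python3 - <<'E'
from h import *
from fitall import pj,p,place
s=st();snap('wrist','w11')
q=[.4616,-.2667,.398,0];g=cv2.imread('pics/w11.png').max(2)
O=[]
for L in((0,66,6),(0,-66,6)):
    c=pj('w11',place(q,L),p[:6])[0].round().astype(int);a=g[c[1]-14:c[1]+15,c[0]-14:c[0]+15]
    n,lab,stt,cen=cv2.connectedComponentsWithStats((a<80).astype(np.uint8));print(c,[(int(stt[i,4]),(cen[i]-14).round(1).tolist()) for i in range(1,n)])
    i=min([i for i in range(1,n) if stt[i,4]>25],key=lambda i:np.hypot(*(cen[i]-14)));O.append(('w11',cen[i]-14+c,L))
O+= [('w3',(207,109),(0,66,6)),('w3',(250,204),(0,-66,6)),('w7',(176,127),(0,66,6)),('w7',(222,229),(0,-66,6))]
for S in(O[:2],O):
    r=least_squares(lambda x:np.ravel([pj(f,place([*x,0],L),p[:6])[0]-c for f,c,L in S]),q[:3]);print(r.x.round(4),r.fun.round(1))
c=pj('w11',place(r.x.tolist()+[0],(0,0,36)),p[:6])[0];print('bar pred',c);ci=c.round().astype(int);a=g[ci[1]-45:ci[1]+46:3,ci[0]-30:ci[0]+31];print('\n'.join(''.join('.' if v<60 else '-' if v<110 else '#' for v in r) for r in a))
E
```

```text
t 19.05 p [ 0.4849 -0.3135  0.2174] f [-0.4  0.3  0.7] w 0.45690723509777126 0.0
R [[-0.393, 0.92, -0.0], [0.92, 0.393, 0.001], [0.001, 0.0, -1.0]]
[277  79] [(47, [1.1, -2.4])]
[276 194] [(40, [0.9, 0.2])]
[ 0.4622 -0.2649  0.3914] [-0.   1.   0.  -1.2]
[ 0.4616 -0.2658  0.3978] [-1.2  1.6 -0.4 -0.6  0.1 -0.4 -0.2 -0.9  1.1  0.  -0.  -0.7]
bar pred [276.49349834 139.1827566 ]
#########################################################.---
#########################################################.---
#########################################################.---
#########################################################.---
#########################################################.---
-########################################################----
---######################################################.---
-----####################################################----
-----####################################################----
------###################################################----
------###################################################----
.-----################################
[... 501 characters left out ...]
##############----
......-####################-----#-#######################----
......-####################--------#####################-----
......-####################--------#####################-----
......-####################--------#####################-----
.......####################.-------#####################-----
.......####################-....---#####################-----
.......#################################################-----
.......################################################------
.......################################################------
.......################################################------
.......################################################------
```

The cover's refined pose is (0.4618, -0.2655), yaw 0.396. I'll go above the handle.

Call:
move_arm(slide=[[5.4,-0.2,4],[5.4,-0.2,8],[5.4,-0.2,13],[5.4,-0.2,13],[5.4,-0.2,13],[5.4,-0.2,13]], roll=[0,0,0,0,0,0], gripper=4.5)

```text
time: 19.7
position: [0.463, -0.2682, 0.0905]
tool_rot: [1.733, 2.615, 0.001]
ft_force: [0.9, -0.2, -0.0]
grip_width: 0.514
grip_force: 0.0
```

```bash
python3 - <<'E'
from h import *
s=st();R=Ro.from_rotvec(s['tool_rot']).as_matrix();print(R.T@(np.array([.4618,-.2655,.011])-s['position'])*100,np.arctan2(R[1,1],R[0,1]))
g=cv2.imread('pics/w11.png').max(2)
for r in range(100,180,8): print(r,g[r,255:300:2].tolist())
E
```

```text
t 19.7 p [ 0.463  -0.2682  0.0905] f [ 0.9 -0.2 -0. ] w 0.5138185202402438 0.0
R [[-0.389, 0.921, 0.004], [0.921, 0.389, -0.002], [-0.003, 0.003, -1.0]]
[ 0.31901817 -0.03099594  7.95009601] 0.4000279138234685
100 [255, 255, 255, 255, 255, 255, 255, 255, 255, 255, 255, 255, 255, 255, 255, 255, 255, 255, 255, 255, 255, 255, 255]
108 [255, 255, 255, 255, 255, 255, 255, 255, 255, 255, 254, 255, 255, 255, 255, 255, 255, 255, 255, 255, 255, 255, 255]
116 [242, 255, 255, 255, 255, 255, 255, 255, 255, 177, 187, 185, 166, 255, 255, 255, 255, 255, 255, 255, 255, 255, 255]
124 [223, 224, 223, 250, 255, 255, 255, 255, 255, 175, 187, 188, 170, 255, 255, 255, 255, 255, 255, 255, 255, 255, 255]
132 [219, 219, 219, 221, 223, 245, 255, 255, 255, 158, 177, 182, 166, 255, 255, 255, 255, 255, 255, 255, 255, 255, 255]
140 [214, 214, 214, 215, 219, 225, 223, 222, 203, 132, 156, 166, 154, 255, 255, 255, 255, 255, 255, 255, 255, 255, 255]
148 [210, 213, 211, 208, 215, 221, 220, 214, 222, 107, 119, 125, 122, 255, 255, 255, 255, 255, 255, 255, 255, 255, 255]
156 [211, 210, 210, 209, 212, 218, 214, 210, 216, 81, 94, 102, 105, 172, 222, 221, 221, 222, 223, 221, 220, 219, 222]
164 [212, 207, 208, 208, 211, 216, 213, 208, 213, 62, 72, 79, 80, 164, 216, 217, 215, 219, 218, 214, 215, 213, 217]
172 [212, 207, 207, 208, 211, 215, 214, 207, 208, 213, 213, 217, 214, 214, 210, 211, 211, 214, 214, 209, 208, 208, 211]
```

The bar's pixels match the prediction: columns 272–280, rows about 111–168, against a predicted centre of (276.5,139.2). I'll descend.

Call:
move_arm(slide=[[0.2,0,3],[0.2,0,5.5],[0.2,0,7.5],[0.2,0,7.8],[0.2,0,7.8],[0.2,0,7.8]], roll=[0,0,0,0,0,0])

```text
time: 20.3
position: [0.4619, -0.2662, 0.0118]
tool_rot: [1.734, 2.615, 0.001]
ft_force: [0.1, -0.8, 0.1]
grip_width: 0.515
grip_force: 0.0
```

```bash
python3 - <<'E'
from h import *
s=st();R=Ro.from_rotvec(s['tool_rot']).as_matrix();print(R.T@(np.array([.4618,-.2655,.011])-s['position'])*100,np.arctan2(R[1,1],R[0,1]))
E
```

```text
t 20.3 p [ 0.4619 -0.2662  0.0118] f [ 0.1 -0.8  0.1] w 0.5152427939457017 0.0
R [[-0.389, 0.921, 0.003], [0.921, 0.389, -0.001], [-0.002, 0.003, -1.0]]
[0.06399436 0.0171112  0.08188791] 0.399862886448285
```

Call:
move_arm(slide=[[0.05,0,0.05],[0.05,0,0.05],[0.05,0,0.05],[0.05,0,0.05],[0.05,0,0.05],[0.05,0,0.05],[0.05,0,0.05],[0.05,0,0.05],[0.05,0,0.05],[0.05,0,0.05]], roll=[0,0,0,0,0,0,0,0,0,0], gripper=0.6, squeeze=35)

```text
time: 21.3
position: [0.4603, -0.2647, 0.01]
tool_rot: [1.736, 2.618, 0.001]
ft_force: [-1.0, 1.6, 4.8]
grip_width: 0.07
grip_force: 2.8
```

Call:
move_arm(slide=[[0,0,-0.5],[0,0,-1.5],[0,0,-3],[0,0,-3],[0,0,-3]], roll=[0,0,0,0,0])

```text
time: 21.8
position: [0.4606, -0.2649, 0.0401]
tool_rot: [1.735, 2.617, 0.001]
ft_force: [0.5, -0.8, 0.2]
grip_width: 0.068
grip_force: 0.0
```

```bash
python3 - <<'E'
from h import *
s=st();print(np.round(s['torque'],2),np.round(s['joint_positions'],2))
E
```

```text
t 21.8 p [ 0.4606 -0.2649  0.0401] f [ 0.5 -0.8  0.2] w 0.06848421944820504 0.0
R [[-0.39, 0.921, 0.002], [0.921, 0.39, -0.0], [-0.001, 0.002, -1.0]]
[-0.03 -0.01  0.02] [-0.04  0.22  0.57  1.94 -0.14  1.01  0.99]
```

The grip slid off the bar's top, the same upward push as the first vial try, so the pads sit higher than assumed. I'll open, then descend while feeling for the plate.

Call:
move_arm(slide=[[0,0,0],[0,0,0],[0,0,0],[0,0,0],[0,0,0],[0,0,2],[0,0,3.4],[0,0,3.4],[0,0,3.4]], roll=[0,0,0,0,0,0,0,0,0], gripper=3.5)

```text
time: 22.7
position: [0.4596, -0.2647, 0.005]
tool_rot: [-1.735, -2.618, 0.001]
ft_force: [0.8, 0.4, -1.0]
grip_width: 0.406
grip_force: 0.0
```

Call:
move_arm(slide=[[0,0,0.1],[0,0,0.2],[0,0,0.2]], roll=[0,0,0])

```text
time: 23.0
position: [0.4603, -0.2648, 0.0036]
tool_rot: [1.735, 2.618, 0.001]
ft_force: [-0.1, 0.1, 0.6]
grip_width: 0.4
grip_force: 0.0
```

Call:
move_arm(slide=[[0,0,0.1],[0,0,0.2],[0,0,0.2]], roll=[0,0,0])

```text
time: 23.3
position: [0.4599, -0.2646, 0.0011]
tool_rot: [-1.736, -2.618, -0.0]
ft_force: [-0.4, -0.2, -0.3]
grip_width: 0.399
grip_force: 0.0
```

Call:
move_arm(slide=[[0,0,0.1],[0,0,0.1]], roll=[0,0])

```text
time: 23.5
position: [0.4598, -0.2646, 0.0001]
tool_rot: [-1.736, -2.618, -0.0]
ft_force: [-0.2, 0.3, -0.5]
grip_width: 0.402
grip_force: 0.0
```

There's still no contact, so the fingers sit at least 6 mm higher than reported. I'll close in steps here.

Call:
move_arm(slide=[[0,0,0],[0,0,0],[0,0,0],[0,0,0],[0,0,0]], roll=[0,0,0,0,0], gripper=1.2)

```text
time: 24.0
position: [0.46, -0.2647, 0.0003]
tool_rot: [1.736, 2.618, 0.0]
ft_force: [0.2, -0.8, 0.7]
grip_width: 0.148
grip_force: 0.0
```

Call:
move_arm(slide=[[0,0,0],[0,0,0],[0,0,0],[0,0,0],[0,0,0]], roll=[0,0,0,0,0], gripper=0.6)

```text
time: 24.5
position: [0.46, -0.2647, 0.0003]
tool_rot: [1.736, 2.618, 0.0]
ft_force: [0.9, 0.6, 0.0]
grip_width: 0.112
grip_force: 35.0
```

Gripped at 9.7 mm and 35 N. I'll lift it.

Call:
move_arm(slide=[[0,0,-0.5],[0,0,-1.5],[0,0,-3],[0,0,-5],[0,0,-8],[0,0,-11],[0,0,-14],[0,0,-15],[0,0,-15],[0,0,-15]], roll=[0,0,0,0,0,0,0,0,0,0])

```text
time: 25.5
position: [0.4593, -0.2643, 0.1494]
tool_rot: [-1.735, -2.617, 0.0]
ft_force: [-0.3, 1.0, -1.4]
grip_width: 0.109
grip_force: 35.0
```

```bash
python3 - <<'E'
from h import *
s=st();R=Ro.from_rotvec(s['tool_rot']).as_matrix();print(R.T@(np.array([.5268,.0536,.16])-s['position'])*100,np.arctan2(R[1,1],R[0,1])-.0334)
E
```

```text
t 25.5 p [ 0.4593 -0.2643  0.1494] f [-0.3  1.  -1.4] w 0.10947202442972753 34.99285340309143
R [[-0.389, 0.921, -0.001], [0.921, 0.389, 0.001], [0.001, -0.001, -1.0]]
[26.65345022 18.59668644 -1.04787124] 0.36665334434168495
```

The cover is held. I'll carry it above the cradle while turning, then measure the wide hole in hand.

Call:
move_arm(slide=[[26.7,18.6,0],[26.7,18.6,0],[26.7,18.6,0],[26.7,18.6,0],[26.7,18.6,0],[26.7,18.6,0],[26.7,18.6,0],[26.7,18.6,0],[26.7,18.6,0],[26.7,18.6,0],[26.7,18.6,0],[26.7,18.6,0]], roll=[0.367,0.367,0.367,0.367,0.367,0.367,0.367,0.367,0.367,0.367,0.367,0.367])

```text
time: 26.7
position: [0.5271, 0.0522, 0.1501]
tool_rot: [-2.187, -2.255, 0.0]
ft_force: [-0.2, -0.0, -1.8]
grip_width: 0.111
grip_force: 35.0
```

```bash
python3 - <<'E'
from h import *
from fitall import pj,p,place
s=st();s=st();snap('wrist','w12');P=np.array(s['position']);yaw=.0334
R=Ro.from_rotvec(s['tool_rot']).as_matrix();yw=np.arctan2(R[1,1],R[0,1]);print('yaw',yw)
b=p[:6];g=cv2.imread('pics/w12.png')
pr=lambda L,b:pj('w12',place([P[0],P[1],yw,P[2]],L),b)[0]
print('hole top',pr((0,66,6),b),'bot',pr((0,66,0),b),'corner',pr((-28,88,6),b),pr((28,88,6),b),'pin',pj('w12',place([.5268,.0536,.0334,0],(0,66,82)),b))
c=pr((0,66,6),b).round().astype(int);a=g[max(c[1]-36,0):c[1]+40:2,c[0]-70:c[0]+71:2].max(2);print(c)
print('\n'.join(''.join('.' if v<60 else '-' if v<130 else '+' if v<200 else '#' for v in r) for r in a))
E
```

```text
t 26.7 p [0.5271 0.0522 0.1501] f [-0.2 -0.  -1.8] w 0.11097539465496545 34.99272286891937
R [[-0.03, 1.0, -0.0], [1.0, 0.03, -0.0], [-0.0, -0.0, -1.0]]
t 26.7 p [0.5271 0.0522 0.1501] f [-0.2 -0.  -1.8] w 0.11097539465496545 34.99272286891937
R [[-0.03, 1.0, -0.0], [1.0, 0.03, -0.0], [-0.0, -0.0, -1.0]]
yaw 0.030483604639808353
hole top [278.34279297 128.02515585] bot [278.38845334 127.96792206] corner [224.84214502  84.79711335] [331.70980013  84.72840575] pin [[278.09703637 125.53801182]]
[278 128]
........-######################################################+.......
........-######################################################+.......
........-######################################################+.......
........-######################################################+.......
.........######################################################-.......
.........######################################################-.......
.........######################################################-.......
.........######################################################-.......
.........########
[... 1442 characters left out ...]
###########################################+........
.........-####################################################+........
..........####################################################+........
..........####################################################+........
..........####################################################+........
..........####################################################-........
..........####################################################-........
..........####################################################-........
..........####################################################-........
..........###############+++++++++++##########################-........
```

The wide hole in hand shows at about (279,129.6), and the thick pin is visible through it. I'll fit both at full resolution.

```bash
python3 - <<'E'
from h import *
from fitall import pj,p,place
g=cv2.imread('pics/w12.png');a=g.max(2)
m=(a[100:160,250:310]<215).astype(np.uint8)
cs,_=cv2.findContours(m,cv2.RETR_EXTERNAL,cv2.CHAIN_APPROX_NONE);c=max(cs,key=cv2.contourArea);e=cv2.fitEllipse(c);print('hole',e[0][0]+250,e[0][1]+100,e[1])
# plate left/right edges and end
for r in(110,130,150):
    x=np.nonzero(a[r,200:360]>150)[0]+200;print(r,x.min(),x.max())
print('end rows',[int(np.nonzero(a[60:110,k]>150)[0].min()+60) for k in(240,300)])
print('\n'.join(' '.join('%3d'%v for v in r) for r in a[114:146,262:296]))
E
```

```text
hole 279.2648506164551 130.08383560180664 (32.027130126953125, 32.69137954711914)
110 226 333
130 226 332
150 227 332
end rows [86, 86]
238 239 238 239 238 238 238 239 241 242 245 231 226 196 180 178 176 175 175 177 177 179 203 229 241 243 242 241 240 240 240 240 240 241
238 238 237 237 238 237 238 240 240 230 223 171 183 194 192 174 150 140 160 168 187 192 196 199 208 230 240 244 241 240 240 240 240 241
237 238 237 238 238 238 240 240 229 171 135 125 140 130 112 103  96  95  96  95  99 114 155 186 193 194 208 236 245 243 241 240 240 240
231 237 238 238 238 240 239 224 202 190 139 106 103 100  99 100  99  97  96  91  84  85  88  96 129 174 171 165 221 240 242 241 240 240
231 238 238 238 240 233 198 184 186 148 110 102 106 107 105 105 104 104 101  98  93  90  84  82  83 106 133 151 168 212 239 242 241 241
231 239 238 239 240 213 186 156 121 103 101 118 129 132 116 106 105 105 102 102  99  95  89  87  84  81  85 122 172 194 237 245 241 240
232 239 240 240 223 194 169 124  99 102 108 124 132 135 115 105 104 103 104 101 102  98  92  90  88  84  79  86 123 160 198 238 244 241
232 240 241 
[... 2687 characters left out ...]
 188 205 228 238 240
220 233 241 242 236 211 193 157 109  87  90  92  95  97  99 100 100 103 104 103 104 105 107 104 103 100 104 139 184 204 229 239 240 239
220 232 240 240 241 231 208 196 165 118  93  90  94  97  98 100 100 102 104 105 103 105 114 118 114 115 146 187 191 219 237 239 239 239
221 233 240 239 240 241 230 212 199 176 134 106  97  91  93  96  99 101 100 100 100 101 113 119 124 149 189 204 222 236 239 239 238 238
220 233 240 240 240 240 241 236 195 147 130 164 146 111 101  99  97  97  97  99 103 109 118 145 188 206 208 222 236 240 238 238 238 238
220 233 240 239 239 239 240 242 243 228 173 196 211 189 179 163 138 130 132 150 161 174 149 143 155 214 237 239 239 239 237 238 238 237
```

The pin tip is at (277.6,125.3), within 0.5 px of the prediction. The cover sits about 1 mm back along the tool's x. I'll correct for that and descend to just above the pins.

Call:
move_arm(slide=[[0.24,-0.08,1.5],[0.24,-0.08,3.5],[0.24,-0.08,5.2],[0.24,-0.08,5.8],[0.24,-0.08,5.8],[0.24,-0.08,5.8]], roll=[-0.003,-0.003,-0.003,-0.003,-0.003,-0.003])

```text
time: 27.35
position: [0.5271, 0.0559, 0.0931]
tool_rot: [2.181, 2.26, 0.002]
ft_force: [-0.8, -0.4, -1.9]
grip_width: 0.108
grip_force: 35.0
```

```bash
cat > hole.py <<'E'
import sys
from h import *
from fitall import pj,p,place
f=sys.argv[1]
s=st();snap('wrist',f);P=np.array(s['position']);R=Ro.from_rotvec(s['tool_rot']).as_matrix();yw=np.arctan2(R[1,1],R[0,1]);b=p[:6]
a=cv2.imread(f'pics/{f}.png').max(2)
h=pj(f,place([P[0],P[1],yw,P[2]],(-.4+.8,65,6)),b)[0]
print('yaw',yw,'hole pred',h,'pin pred',pj(f,place([.5268,.0536,.0334,0],(0,66,82)),b)[0])
c0=h.round().astype(int)-30;m=(a[c0[1]:c0[1]+60,c0[0]:c0[0]+60]<215).astype(np.uint8)
cs,_=cv2.findContours(m,cv2.RETR_EXTERNAL,cv2.CHAIN_APPROX_NONE);c=max(cs,key=cv2.contourArea);e=cv2.fitEllipse(c);print('hole obs',e[0]+c0,e[1])
print('to go',R.T@(np.array([.5268,.0536,.0623])-P)*100+[.10,-.05,0])
h=(e[0]+c0).round().astype(int);print(h-17);print('\n'.join(''.join('.:-=+*#%@'[min(v//29,8)] for v in r) for r in a[h[1]-17:h[1]+18,h[0]-17:h[0]+18]))
E
python3 hole.py w13
```

```text
t 27.35 p [0.5271 0.0559 0.0931] f [-0.8 -0.4 -1.9] w 0.10823746603186966 34.99275326728821
R [[-0.036, 0.999, 0.001], [0.999, 0.036, 0.0], [0.0, 0.001, -1.0]]
yaw 0.03561289462047015 hole pred [279.08346903 129.89347272] pin pred [278.0647209  131.81597303]
hole obs [279.32291794 130.09544373] (32.040897369384766, 32.71222686767578)
to go [-0.12834555 -0.09007048  3.08110993]
[262 113]
%@@@@@@@@@@@@@@@%%%%@@@@@@@@@@@@@@@
%@@@@@@@@@@%%*++++####%%@@@@@@@@@@@
%@@@@@@@@%%####**+**####%%@@@@@@@@@
@@@@@@@@%##**+========****#@@@@@@@@
@@@@@@@%##*++*+=====--==+*+#%@@@@@@
@@@@@@%##*==+*****=====--===+%@@@@@
%@@@@%#*+===+*****======---+**@@@@@
%@@@%#*+====++++++=======--=++#@@@@
%@@%##*+*+==+++++++==+**=----=+%@@@
@@@##*+**+=++++++++++++*==---==+%@@
@@%#*+++++++++***++++++*+=====+*%@@
@@%#+====++++******++++========*#@@
@@#*+===+++*********++++=======+*%@
@%#*===++++**********+++=======+#*%
@%#*+==+++++*#%%%%*++++++======+#*%
@%#*+==++++*#%%%%%%*+*++++*+====**%
@%#*+==+++*#%%%%%%%#**++++*+====**%
%%*++==++++#%%%%%%%#*++++=*+=====+%
@%#*+==++++#%%%%%%%%*+++++++=====+%
@%#++==++++#%%%%%%%#*++++=*+====++@
@%*++==++++*%%%%%%%#++++++*+===+++%
@%*++==+++++#%%%%%#*++++++*+===++*@
@@*++===+++++##%##*+++++++*+===*+#@
%@#*++==+++++==++++++++++**+===#*%@
%@@#*++==+++++++++++++++=++===+#%@@
%@@##+++==++++++++++++++++====*#%@@
%@@@%*++===++++++++++++*++===*#%@@@
%@@@%#*=++====+++++====+++==*#%%@@@
%@@@@##*+++======++++======*#%%@@@@
%@@@@%%#*++=====+***++++==*#*%@@@@@
%@@@@@%%##+======+++==+++*##%@@@@@@
%@@@@@@@%%%#+=========+*#%%%@@@@@@@
%@@@@@@@@%*++*#*+++**+++*%@@@@@@@@@
%@@@@@@@@@@%##%%%%%%%**%@@@@@@@@@@%
%@@@@@@@@@@@@@%%%%%%%@@@@@@@@@@@@@%
```

Image and model agree: move about -1 mm in the tool's x and -1 mm in y. I'll lower onto the pin noses.

Call:
move_arm(slide=[[-0.1,-0.1,0.4],[-0.1,-0.1,0.8],[-0.1,-0.1,1.1],[-0.1,-0.1,1.4],[-0.1,-0.1,1.6],[-0.1,-0.1,1.6]], roll=[0.002,0.002,0.002,0.002,0.002,0.002])

```text
time: 28.0
position: [0.5252, 0.055, 0.0758]
tool_rot: [-2.183, -2.259, 0.001]
ft_force: [0.6, 0.3, -1.5]
grip_width: 0.109
grip_force: 35.0
```

```bash
python3 hole.py w14
```

```text
t 28.0 p [0.5252 0.055  0.0758] f [ 0.6  0.3 -1.5] w 0.10932453154228501 34.99279797077179
R [[-0.034, 0.999, -0.001], [0.999, 0.034, -0.0], [-0.0, -0.001, -1.0]]
yaw 0.03406102501163068 hole pred [279.02095717 129.89343977] pin pred [281.29591017 130.68775323]
hole obs [279.28896523 129.75835991] (31.52704429626465, 31.981576919555664)
to go [-0.04151332  0.10950869  1.35460104]
[262 113]
@@@@@@@@@@@@@@@@@%%@@@@@@@@@@@@@@@@
@@@@@@@@@@@@@%%%%%%%%%%@@@@@@@@@@@@
@@@@@@@@@@%##%##***###%%%@@@@@@@@@@
@@@@@@@@@#++*+=======+*#*+#@@@@@@@@
@@@@@@@%%#*+============+**%@@@@@@@
@@@@@@%##**+======++======*##@@@@@@
@@@@@%#*+**+=++++++++++====+#%@@@@@
@@@@%#*++**++++++****++++=-=+*%@@@@
@@@@%#+=+**+++**********++=-=*#%@@@
@@@%#***+++++***********+++==+#*@@@
@@%%#***++++*************+++==++%@@
@@%#****+++**************+++==++*@@
@@%*****+++***+*#%%%%#++**+++==##%@
@%#****++++****#%%%%%%#***+++==+#%@
@%#++**+++****#%%%%%%%%#***++=-=*#@
@%#++**+++****%%%%@@%%%#***++===*#@
@%#++**+++**+*%%%%@@%%%#*+*++===*#@
@#*++**+++**+*%%%@@@%%%#*+*++===+*%
@%#++**++++*+*%%%%%%%%%#*++++===+*%
@%#++**++++*+*#%%%%%%%%#+++++===*#@
@%#++**+=+++***#%%%%%%#*+*+++==+*%@
@%#*+**+=++++***#%%%##**+++++==+*%@
@@#*++*+++++++++++**+***+++++=+*#%@
@@%#*+***+++++*+++++++**++++=++##%@
%@@%*+***+++++++*+**+++++++=++++%@@
%@@%#*++***++++++++++++++++++++*%@@
%@@@%*++****++++++++++++++*++**#@@@
%@@@%#*++**#*+==+++++++++=++*##%@@@
%@@@@%#*++*###+++++++*##+++**#%@@@@
%@@@@@%#*+=***++++++*###++*##%@@@@@
%@@@@@@%%#*+==***++++++++*#%%@@@@@@
%@@@@@@@%#%#*=+**+==++**###%@@@@@@@
%@@@@@@@@@%%%##**++**%%%%%@@@@@@@@%
%@@@@@@@@@@@%%%%%%%%%%%%@@@@@@@@@@%
%@@@@@@@@@@@@@@%%%%@@@@@@@@@@@@@@@%
```

The pin is centred in the hole to within about 0.5 mm, with no contact force. I'll lower the rest slowly.

Call:
move_arm(slide=[[-0.01,0.06,0.2],[-0.01,0.06,0.4],[-0.01,0.06,0.6],[-0.01,0.06,0.8],[-0.01,0.06,0.8]], roll=[0,0,0,0,0])

```text
time: 28.55
position: [0.5257, 0.0548, 0.0679]
tool_rot: [-2.183, -2.259, 0.001]
ft_force: [0.0, -0.7, -1.6]
grip_width: 0.107
grip_force: 35.0
```

Call:
move_arm(slide=[[0,0,0.15],[0,0,0.3],[0,0,0.45],[0,0,0.5],[0,0,0.5]], roll=[0,0,0,0,0])

```text
time: 29.05
position: [0.526, 0.0549, 0.0631]
tool_rot: [-2.183, -2.259, 0.0]
ft_force: [0.0, -0.2, -2.2]
grip_width: 0.106
grip_force: 35.0
```

```bash
python3 hole.py w15 | head -6; python3 -c "
from h import *
print(np.round(monitor.get_state()['torque'],2))"
```

```text
t 29.05 p [0.526  0.0549 0.0631] f [ 0.  -0.2 -2.2] w 0.10638408525073488 34.99277114868164
R [[-0.034, 0.999, -0.0], [0.999, 0.034, 0.0], [0.0, -0.0, -1.0]]
yaw 0.033983547035750114 hole pred [278.99797611 129.92079206] pin pred [279.80109534 130.81399279]
hole obs [279.31405449 130.00551796] (30.86914825439453, 31.229097366333008)
to go [-0.03046244  0.02948949  0.08493461]
[262 113]
[-0.06  0.06  0.02]
```

Both pins are through and the plate is about 1 mm from flush. I'll go down until contact.

Call:
move_arm(slide=[[0,0,0.05],[0,0,0.1],[0,0,0.1]], roll=[0,0,0])

```text
time: 29.4
position: [0.5261, 0.0549, 0.0623]
tool_rot: [2.183, 2.259, 0.0]
ft_force: [-0.4, 0.3, -3.2]
grip_width: 0.106
grip_force: 35.0
```

Call:
move_arm(slide=[[0,0,0.05],[0,0,0.1],[0,0,0.1]], roll=[0,0,0])

```text
time: 29.7
position: [0.5261, 0.0549, 0.0622]
tool_rot: [-2.183, -2.259, -0.001]
ft_force: [-2.8, 0.1, 5.9]
grip_width: 0.109
grip_force: 35.0
```

Contact is at z = 0.0622 with 5.9 N, so the cover is flush. I'll release and rise.

Call:
move_arm(slide=[[0,0,-0.05],[0,0,-0.1],[0,0,-0.1],[0,0,-0.1],[0,0,-0.1]], roll=[0,0,0,0,0], gripper=3.5)

```text
time: 30.2
position: [0.5261, 0.0549, 0.0622]
tool_rot: [2.183, 2.259, 0.0]
ft_force: [-0.3, -0.4, 0.7]
grip_width: 0.388
grip_force: 0.0
```

Call:
move_arm(slide=[[0,0,-1.5],[0,0,-4],[0,0,-7],[0,0,-11],[0,0,-13],[-2,0,-16],[-2,0,-16],[-2,0,-16]], roll=[0,0,0,0,0,0,0,0])

```text
time: 31.0
position: [0.5271, 0.0347, 0.2227]
tool_rot: [2.184, 2.257, 0.002]
ft_force: [-0.2, 0.5, -1.0]
grip_width: 0.405
grip_force: 0.0
```

```bash
python3 - <<'E'
from h import *
from fitall import pj,p,place
s=st();s=st();snap('wrist','w16');b=p[:6];q=[.5268,.0536,.0334,0]
for f,px in(('w5',(427,89)),('w6',(134,103))):
    r=least_squares(lambda x:pj(f,place(q,(x[0],x[1],105)),b)[0]-px,[0,150]);print('tab outer local',r.x)
a=cv2.imread('pics/w16.png').max(2)
for n,L in(('T',(0,66,82)),('t',(0,-66,82)),('Hc',(0,66,68)),('hc',(0,-66,68)),('bar',(0,0,98)),('c1',(-28,88,68)),('c2',(28,88,68)),('tab',(0,150,105))):print(n,pj('w16',place(q,L),b)[0].round(1))
for L in((0,66,68),(0,-66,68)):
    c=pj('w16',place(q,L),b)[0].round().astype(int);print(c-15);print('\n'.join(''.join('.:-=+*#%@'[min(v//29,8)] for v in r) for r in a[max(c[1]-15,0):c[1]+16,c[0]-15:c[0]+16]))
E
```

```text
t 31.0 p [0.5271 0.0347 0.2227] f [-0.2  0.5 -1. ] w 0.4046244654212811 0.0
R [[-0.033, 0.999, 0.001], [0.999, 0.033, 0.001], [0.001, 0.001, -1.0]]
t 31.0 p [0.5271 0.0347 0.2227] f [-0.2  0.5 -1. ] w 0.4046244654212811 0.0
R [[-0.033, 0.999, 0.001], [0.999, 0.033, 0.001], [0.001, 0.001, -1.0]]
tab outer local [  0.58660445 138.72495117]
tab outer local [ -0.90350421 137.71995666]
T [279.  106.7]
t [279.2 239. ]
Hc [279.  107.5]
hc [279.2 234.9]
bar [279.1 178.4]
c1 [250.2  83.8]
c2 [307.8  83.8]
tab [278.8  -2. ]
[264  92]
@@@@@@@@@@@@@@@@@@@@@@@@@@@@@@@
@@@@@@@@@@@@@@@@@@@@@@@@@@@@@@@
@@@@@@@@@@@@@@@@@@@@@@@@@@@@@@@
@@@@@@@@@@@@@@@@@@@@@@@@@@@@@@@
@@@@@@@@@@@@@@@@@@@@@@@@@@@@@@@
@@@@@@@@@@@@@@@@@@@@@@@@@@@@@@@
@@@@@@@@@@@@@@@@@@@@@@@@@@@@@@@
@@@@@@@@@@@@@@@@@@@@@@@@@@@@@@@
@@@@@@@@@@@%#*****##@@@@@@@@@@@
@@@@@@@@@@%##%%%##*#@@@@@@@@@@@
@@@@@@@@@###%%%%%%###@@@@@@@@@@
@@@@@@@@%##%%@@@%%##%%@@@@@@@@@
@@@@@@@@%#%%@@@@@@%###%@@@@@@@@
@@@@@@@@##%%@@@@@@%#*#%@@@@@@@@
@@@@@@@%##%@@@@@@@%##%%@@@@@@@@
@@@@@@@@##%%@@@@@@%##%#@@@@@@@@
@@@@@@@@%#%%@@@@@%%#*%%@@@@@@@@
@@@@@@@@%#%%%%@@%%###%%@@@
[... 723 characters left out ...]
****************************
******************************%
**************++**************%
************++====+********++*@
***********+=======+*********#@
**********+=======-=+******@@@@
**********+=======--=+++*%@@@@@
**********+========-+***#@@@@@@
**********+=======+=%@@@@@@@@@@
*******++++========+@@@@@@@@@@@
******###**+==++==+#@@@@@@@@@@@
++*#%@@@@@@%+==+=+%@@@@@@@@@@@@
###%@@@@@@@@@*++*%@@@@@@@@@@@@@
@@@@@@@@@@@@@@@@@@@@@@@@@@@@@@@
@@@@@@@@@@@@@@@@@@@@@@@@@@@@@@@
@@@@@@@@@@@@@@@@@@@@@@@@@@@@@@@
@@@@@@@@@@@@@@@@@@@@@@@@@@@@@@@
@@@@@@@@@@@@@@@@@@@@@@@@@@@@@@@
@@@@@@@@@@@@@@@@@@@@@@@@@@@@@@@
@@@@@@@@@@@@@@@@@@@@@@@@@@@@@@@
@@@@@@@@@@@@@@@@@@@@@@@@@@@@@@@
@@@@@@@@@@@@@@@@@@@@@@@@@@@@@@@
```

The cover is seated, with the thick pin concentric in its hole. The tab's outer face is at cradle y ≈ 138 mm. I'll shut the fingers and go behind the tab.

Call:
move_arm(slide=[[4,0,0],[9,0,0],[13.5,0,0],[17,0,0],[18.6,0,0],[18.6,0,4],[18.6,0,8],[18.6,0,12],[18.6,0,13.8],[18.6,0,13.8],[18.6,0,13.8]], roll=[0,0,0,0,0,0,0,0,0,0,0], gripper=0)

```text
time: 32.15
position: [0.5204, 0.2202, 0.0841]
tool_rot: [2.184, 2.258, -0.001]
ft_force: [0.2, 0.3, 1.7]
grip_width: 0.007
grip_force: 0.0
```

```bash
python3 - <<'E'
from h import *
s=st();c=Ro.from_euler('z',.0334).as_matrix();print(c.T@(np.array(s['position'])-[.5268,.0536,0]))
E
```

```text
t 32.15 p [0.5204 0.2202 0.0841] f [0.2 0.3 1.7] w 0.006918850352459995 0.0
R [[-0.033, 0.999, -0.001], [0.999, 0.033, -0.001], [-0.001, -0.001, -1.0]]
[-0.00083702  0.16670736  0.08413653]
```

Call:
move_arm(slide=[[-0.8,0.08,0],[-1.5,0.08,0],[-1.8,0.08,0],[-2.1,0.08,0],[-2.4,0.08,0],[-2.4,0.08,0]], roll=[0,0,0,0,0,0])

```text
time: 32.75
position: [0.5222, 0.1963, 0.0845]
tool_rot: [2.184, 2.258, 0.0]
ft_force: [0.8, -0.1, 0.3]
grip_width: 0.003
grip_force: 0.0
```

Call:
move_arm(slide=[[-0.2,0,0],[-0.4,0,0],[-0.6,0,0],[-0.8,0,0],[-0.8,0,0]], roll=[0,0,0,0,0])

```text
time: 33.25
position: [0.5224, 0.1884, 0.0843]
tool_rot: [2.184, 2.258, -0.0]
ft_force: [-0.0, -0.4, 0.3]
grip_width: 0.002
grip_force: 0.0
```

Call:
move_arm(slide=[[-0.2,0,0],[-0.4,0,0],[-0.6,0,0],[-0.6,0,0]], roll=[0,0,0,0])

```text
time: 33.65
position: [0.5226, 0.1824, 0.0843]
tool_rot: [2.184, 2.258, -0.0]
ft_force: [-1.2, 0.0, -0.4]
grip_width: 0.006
grip_force: 0.0
```

```bash
python3 - <<'E'
from h import *
from fitall import pj,p,place
s=st();snap('side','s17');snap('wrist','w17');a=cv2.imread('pics/s17.png').max(2);q=[.5268,.0536,.0334,0];print(np.round(s['torque'],2))
for L in((0,138,105),(0,120,105),(0,120,76)):print(proj('s17',place(q,L)).round(1))
c=proj('s17',place(q,(0,130,95)))[0].round().astype(int);print(c);print('\n'.join(''.join('.:-=+*#%@'[min(v//29,8)] for v in r) for r in a[c[1]-35:c[1]+25,c[0]-30:c[0]+31]))
b=cv2.imread('pics/s9.png').max(2);print('before');print('\n'.join(''.join('.:-=+*#%@'[min(v//29,8)] for v in r) for r in b[c[1]-20:c[1]+25,c[0]-20:c[0]+21]))
E
```

```text
t 33.65 p [0.5226 0.1824 0.0843] f [-1.2  0.  -0.4] w 0.006362541889008267 0.0
R [[-0.033, 0.999, 0.0], [0.999, 0.033, -0.0], [-0.0, 0.0, -1.0]]
[-0.07  0.02 -0.03]
[[276.7 254.8]]
[[277.4 249.3]]
[[277. 262.]]
[277 257]
-:--:-----:::::::::::::::+-@@@@@::::::-:::::::::++---------**
-::-----::::::::::::::::--:@@@@@:::::::::::::-::+=-:-:----:--
----:-:--:::::-:::::::::-:.@@@@@::::::::::::::::----:---:-:--
:-----::::::::::::::::::::.+#%#=::-::::::::::::::-::--:::---:
::----:----:------::::::::...==::::::::::::::::::---:----:--:
-:---:--:---------::::::.::::+=::::::.=@@@@@@@@+:--:-::---::-
----:--:---:---::--::.::::.::-::::::..=@@@@@@@@+:::-:---:----
--------:----:--:---:::::::::::::::::.@@@@@@@@@-:--:-::--:---
:::------::--::-:---::::::::::::::::..@@@@@@@@@-:----:::-::--
--::-:--------:---::==..:::::::::.:..=@@@@@@@@@-::-:-:-------
--------:--------:-:@@.::::::::::.:..@@@@@@@@@@-:-:---------:
:----:---------:-::+@@..::::::::::::.@@@@@@@@@@-:---:--::--:-
:-----::-----::-:::+@@-.:::::::::::.=@@@@@@@@@@-:----:-:---::
--:---------:---:::=@@*.:::::::::::.=@@@@@@@@@@-::-:-::--:---
----:--:--:
[... 4037 characters left out ...]
*************+*#*=====---:--
:---:-=+===*#*************+**+=====-:----
--:::-====+*#*************+*#*=====-:----
------=+==+*@@@@@@@@@@@%#*++*+=====-:----
---::-====+*%%%%%%@@@@@@@@@+*+=====-:--:-
:::::-====#%*******#####%%***======-:----
::----=+==+*@@@@@@@@%%*++*+**=======:----
:#@@@%+===*+*########****#+========-:::-:
:%@@@#====*+**************+*+======----::
-@@@@%===+*++*************##+======+%@@@#
-%@@@%+==*#+*+=++==+++++**#%+======+%@@@%
+%###*+====*@@@@@@@@@@@@@@%%*======+@@@@@
*%@@%#===++#%@@@@@@@@@@@@%*=-=======@@@@#
%@@@%#+=====++++++++****##*+=======+##*+=
%@@@@*=================++==========+%@@@#
#%%@@#+=============+==============+%@@@#
=++++==========+========+==========+%@@@#
```

Call:
move_arm(slide=[[-0.2,0,0],[-0.4,0,0],[-0.4,0,0]], roll=[0,0,0])

```text
time: 34.05
position: [0.5227, 0.1784, 0.0843]
tool_rot: [2.184, 2.258, -0.0]
ft_force: [0.6, 0.6, 0.6]
grip_width: 0.003
grip_force: 0.0
```

```bash
python3 - <<'E'
from h import *
from fitall import pj,p,place
q=[.5268,.0536,.0334,0]
for L in((0,143,60),(0,143,0),(0,143,76),(0,129,87),(0,138,76),(0,138,105)):print(L,proj('s17',place(q,L)).round(1))
for i in(17,):
  a=cv2.imread(f'pics/w{i}.png').max(2)
  for L in((0,120,105),(0,138,105),(0,88,68),(0,66,82)):print(L,pj('w17',place(q,L),p[:6]).round(1))
E
```

```text
(0, 143, 60) [[276.1 276.3]]
(0, 143, 0) [[275.5 300.9]]
(0, 143, 76) [[276.2 269.3]]
(0, 129, 87) [[276.8 260. ]]
(0, 138, 76) [[276.4 267.7]]
(0, 138, 105) [[276.7 254.8]]
(0, 120, 105) [[278.3 268.2]]
(0, 138, 105) [[278.2 237.2]]
(0, 88, 68) [[278.6 289.7]]
(0, 66, 82) [[278.6 330.3]]
```

The side image shows the fingertips at about 0.105 m, just above the tab's top. The reported point lies roughly 20 mm below the real tips, so they passed over the tab. I'll back off, go 2 cm lower and push again.

Call:
move_arm(slide=[[1,0,-0.5],[3,0,-0.5],[4.5,0,-0.5],[4.5,0,-0.5],[4.5,0,0.8],[4.5,0,1.8],[4.5,0,1.8],[4.5,0,1.8]], roll=[0,0,0,0,0,0,0,0])

```text
time: 34.85
position: [0.5207, 0.2227, 0.0655]
tool_rot: [-2.185, -2.257, 0.003]
ft_force: [-0.2, -0.7, -0.8]
grip_width: 0.009
grip_force: 0.0
```

Call:
move_arm(slide=[[-0.8,0,0],[-1.5,0,0],[-1.8,0,0],[-2.1,0,0],[-2.4,0,0],[-2.4,0,0]], roll=[0,0,0,0,0,0])

```text
time: 35.45
position: [0.5221, 0.1996, 0.0664]
tool_rot: [2.184, 2.258, 0.001]
ft_force: [-0.1, -0.7, -0.3]
grip_width: 0.004
grip_force: 0.0
```

Call:
move_arm(slide=[[-0.2,0,0],[-0.4,0,0],[-0.6,0,0],[-0.8,0,0],[-0.8,0,0]], roll=[0,0,0,0,0])

```text
time: 35.95
position: [0.5222, 0.1915, 0.0664]
tool_rot: [2.184, 2.258, -0.0]
ft_force: [0.1, 1.7, 1.5]
grip_width: 0.004
grip_force: 0.4
```

Call:
move_arm(slide=[[-0.2,0,0],[-0.4,0,0],[-0.6,0,0],[-0.6,0,0]], roll=[0,0,0,0])

```text
time: 36.35
position: [0.5225, 0.1853, 0.0663]
tool_rot: [2.184, 2.258, -0.0]
ft_force: [-0.4, 0.8, 0.6]
grip_width: 0.008
grip_force: 0.3
```

Call:
move_arm(slide=[[-0.2,0,0],[-0.4,0,0],[-0.6,0,0],[-0.6,0,0]], roll=[0,0,0,0])

```text
time: 36.75
position: [0.5225, 0.1825, 0.0664]
tool_rot: [-2.181, -2.259, -0.005]
ft_force: [0.8, 6.4, -1.6]
grip_width: 0.008
grip_force: 3.2
```

Call:
move_arm(slide=[[-0.2,0,0],[-0.3,0,0],[-0.3,0,0]], roll=[0,0,0])

```text
time: 37.05
position: [0.5225, 0.1825, 0.0665]
tool_rot: [-2.177, -2.259, -0.009]
ft_force: [0.9, 11.8, -2.5]
grip_width: 0.004
grip_force: 5.6
```

It hit a firm stop at 11.8 N. I'll back off, rise and verify.

Call:
move_arm(slide=[[1.5,0,0],[3.5,0,0],[3.5,0,-4],[3.5,0,-9],[3.5,0,-14],[-1,0,-16],[-5,0,-16],[-9,0,-16],[-9,0,-16],[-9,0,-16],[-9,0,-16]], roll=[0,0,0,0,0,0,0,0,0,0,0])

```text
time: 38.15
position: [0.5254, 0.0878, 0.2259]
tool_rot: [-2.182, -2.26, 0.001]
ft_force: [-0.2, -0.2, 0.2]
grip_width: 0.001
grip_force: 0.0
```

```bash
python3 - <<'E'
from h import *
from fitall import pj,p,place
s=st();s=st();snap('wrist','w18');snap('side','s18');q=[.5268,.0536,.0334,0];b=p[:6]
a=cv2.imread('pics/w18.png').max(2)
for L in((0,138,105),(0,120,105),(0,114,105),(0,88,68),(0,76,70),(0,66,82),(-18,143,60)):print(L,pj('w18',place(q,L),b)[0].round(1))
c=pj('w18',place(q,(0,105,80)),b)[0].round().astype(int);r0=max(c[1]-55,0);print(r0,c[0]-40)
print('\n'.join('%3d '%(r0+i)+''.join('.:-=+*#%@'[min(v//29,8)] for v in r) for i,r in enumerate(a[r0:c[1]+56,c[0]-40:c[0]+41:2])))
x=cv2.imread('pics/s18.png').max(2);print('\n'.join('%3d '%(235+i)+''.join('.:-=+*#%@'[min(v//29,8)] for v in r) for i,r in enumerate(x[235:280,260:295])))
for L in((0,138,105),(0,120,105),(0,143,60)):print(L,proj('s18',place(q,L))[0].round(1))
E
```

```text
t 38.15 p [0.5254 0.0878 0.2259] f [-0.2 -0.2  0.2] w 0.0008716830935503733 0.0
R [[-0.035, 0.999, -0.001], [0.999, 0.035, -0.0], [-0.0, -0.001, -1.0]]
t 38.15 p [0.5254 0.0878 0.2259] f [-0.2 -0.2  0.2] w 0.0008716830935503733 0.0
R [[-0.035, 0.999, -0.001], [0.999, 0.035, -0.0], [-0.0, -0.001, -1.0]]
(0, 138, 105) [279.4  82.8]
(0, 120, 105) [279.3 104.3]
(0, 114, 105) [279.3 111.4]
(0, 88, 68) [279.4 139.5]
(0, 76, 70) [279.4 151.6]
(0, 66, 82) [279.3 162.6]
(-18, 143, 60) [261.5  83.1]
67 239
 67 :::::::::::::::::::::::::::::::::::::::::
 68 :::::::::::::::::::::::::::::::::::::::::
 69 :::::::::::::::::::::::::::::::::::::::::
 70 :::::::::::::::::::::::::::::::::::::::::
 71 :::::::::::::::::::::::::::::::::::::::::
 72 :::::::-:::::::::::::::::::::::::::::::::
 73 :::-:-:::-:::::::::::::::::::::::::::::::
 74 :--:-----::::::::::::::::::::::::::::::::
 75 -:---------::::::::::::::::::::::::::::::
 76 :--------:-::::::::::::::::::::::::::::::
 77 :----------::::::::::::::::::::::::::::::
 78 :------------::::::::::::::::::::::::::::
 79 -:-----------::::::::::::::::::::::::::::

[... 5690 characters left out ...]
%%%%%#*#*====+=:.
265 ::-=+===**@@@@%**+++***+*#*=====-::
266 ::-=+===++#####***#%%@@#*#+====+-::
267 ::-=++=+*+*#********###+*#*=====-.:
268 ::-=+==+#**************+**+=====-:.
269 ::-=+==+#*==+++++******+**+=====-..
270 ::-=+==#%+%@@@@@@@@@@%%***======-::
271 ::-=+==*#%@@@@@@@@@@@@@%#+======-::
272 +++====**%@@@@@@@@@@@@@%#*======-..
273 #*=====**%@@@@@@@@@@@@@%#+=======-:
274 @@%===+*+%@@@@@@@@@@@@@%#+======+++
275 @@%===+#+%@@@@@@@@@@@@@%#+======+++
276 ##*+====*%@@@@@@@@@@@@@%%*======+#%
277 @%*+==++#%@@@@@@@@@@@@%*=========*%
278 @%#+=====++++++++****#%*+=======++*
279 @@#=================++++========+++
(0, 138, 105) [276.7 254.8]
(0, 120, 105) [277.4 249.3]
(0, 143, 60) [276.1 276.3]
```

The tab's outer face moved from the expected row 83 to about row 106, which is the full 18 mm, so the catch is home over the flush cover. The arm is clear, so I'll hand in.

```bash
python3 -c "
from h import *
print(workorder.close_job())"
```

```text
the job is handed in; nothing more can be done
None
```

I handed in the job at about 38 s: by force and camera readings the vial is fully down in its pocket, the cover is flush over both pins and the catch is against its stop; the hand-in returned no verdict.

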